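# Square up the heel blanks

## Robot

A 7-joint arm with a two-finger parallel gripper is mounted at the origin on the work surface. World frame = base frame: x ahead of the robot, y to its left, z up, the work surface at z = 0. Lengths are in m, angles in rad, forces in N, time in s.
With the tool pointing down it reaches from about 0.4 to 0.85 m from the base axis. Payload 10.4 kg.
Tool frame: the origin (TCP) lies at the very end of the fingers, on their centre line; the grasp point (between the pads) lies 19 mm behind it (manip.tcp_to_grasp is the z of the grasp point in the tool frame, in m); z points along the fingers, y is the direction in which the jaws open and shut (so a half turn about z gives the same grasp; the last joint's range is limited). The gripper opens to 85 mm and grips with 20 to 120 N. Pads are 22 mm wide; open, the fingers measure 114 mm over their backs; the gripper's body (76 mm by 85 mm) begins 54 mm behind the grasp point. The pads swing forward as they close: fully open they stand 13 mm farther back than shut.
Start: joints at [1.231, 0.332, -0.065, 1.46, 0.022, 1.35, -0.088], TCP at [0.195, -0.594, 0.231] pointing down, gripper open.
Joint ranges: [-2.6, 2.6], [-0.5, 2.12], [-1.47, 1.34], [0.16, 2.42], [-1.27, 4.41], [0.06, 2.06], [-2.6, 2.6]. Speed limits (rad/s): [2.22, 2.22, 2.79, 2.79, 3.14, 3.14, 3.14].

## Interface

Orientations are given as a unit quaternion [x, y, z, w].
In Python, from workcell import manip, optics gives the robot as it stands. The module is installed in compiled form; this text tells all that it offers.
- The arm moves only by the tool arm_command, never from a script. Its argument "targets" is a list of rows, each a list of 7 numbers: the shift along the world's x, y, z scaled (see below), then the turn, a rotation vector about the world's x, y, z scaled (see below), then the opening, from 0 (shut) to 1 (fully open). A call has 1 to 8 rows; each row is the pose to reach, as a shift and turn from the pose measured when the call began; what a row does not reach only later rows make up. The controller multiplies each number of a shift by 0.5 m and each number of a turn by 120 degrees. A row lasts 1/12 s, in which the tool goes at most 41.7 mm and 7.16 degrees, less where a joint would pass 70% of its speed; a pose out of reach is approached as far as the arm can. A call with a number of a shift or a turn outside -1 to 1 is refused whole. A call with a gripper value outside its range is refused whole. The fingers move at their own pace and stop on an object; "grip_force" is the grip in N (left out, the last holds). Time passes only in rows, so rows that repeat a pose let the fingers close. It gives the time, the measured TCP pose, the force and the opening at its end, in the units of the state.
- manip.get_obs(): the state, without advancing time (a new reading comes with each control period).
- optics.camera(name): name is "scene" or "top" or "wrist"; returns a dict with "color" (384x512x3 uint8, red, green, blue), "vertical_fov" (degrees; the focal length in pixels is half the picture's height over the tangent of half this angle, whatever the lens; pixels are square), "cx", "cy" (the principal point, pixels), "world_from_camera" (4x4, takes a point from camera to world coordinates); the wrist camera has in their place "hand_eye" (4x4, takes a point from camera to tool coordinates, whose origin is the TCP and whose axes are the flange's). Camera axes: x right, y up, looking along -z (the intrinsics and any distortion apply to the point x, -y, -z); pixel columns grow to the right and rows downward; lengths in m; the calibration is good to about 2 mm. The wrist camera is an equidistant fisheye: a pixel r from the principal point sees the ray r / f radians off the axis. A picture is of the moment at which its call begins: read the wrist's pose just before it. There is no depth.
- manip.hand_in(): hands the job in, once; it reports no verdict.
The state is a dict: "clock": time; "joint_pos": joint angles; "joint_velocities": joint speeds; "tau": joint torques, N m; "position": TCP position; "ee_rot": TCP orientation; "ft_force": force on the tool from outside, world axes, zero at the start; "torque": the same for the moment, N m; "grip_width": opening from 0.0 (shut) to 1.0 (fully open).
Only numpy, scipy, OpenCV 4.12 (cv2) and the standard library are available. Lean on these libraries where they do the work, as an engineer would, in place of code of your own. Each camera call takes 0.05 s, during which the arm holds its last target.

## Task

Turn the suction off by swinging the yellow valve lever fully over towards the robot, then lay each heel blank that is on the bench on the suction plate whose fences match its colour, long side pointing away from the robot and a finger's width clear of the fences. With the squaring block held in the gripper, nudge each blank until it lies flush against both fences of its square corner; the fingers themselves must not touch a blank that is in its corner or within a few millimetres of it. When all are home, swing the lever fully back to turn the suction on, and leave the block standing upright on its cork mat and everything else on the bench where it was.

Things in the scene. Friction and masses are not known exactly. Their poses are not given: they have to be found in the camera images.
- blank_black: black heel blank: a hard flat rubber plate 56 (its x) x 44 (its y) x 8 mm thick, 30 g or so, with thin grooves along its length on top; origin at the centre of its underside; it starts lying flat on the bench in front of the plates, and may be absent. Grip it across the 44 mm side. It can be knocked aside at any time.
- blank_red: dark red heel blank: a hard flat rubber plate 56 (its x) x 44 (its y) x 8 mm thick, 30 g or so, with thin grooves along its length on top; origin at the centre of its underside; it starts lying flat on the bench in front of the plates, and may be absent. Grip it across the 44 mm side. It can be knocked aside at any time.
- blank_honey: honey-coloured (yellow-brown) heel blank: a hard flat rubber plate 56 (its x) x 44 (its y) x 8 mm thick, 30 g or so, with thin grooves along its length on top; origin at the centre of its underside; it starts lying flat on the bench in front of the plates, and may be absent. Grip it across the 44 mm side. It can be knocked aside at any time.
- plate_black: fixed suction plate for the black blank, black fences, 120 (x) x 110 (y) x 6 mm; origin: centre of underside; x away from robot within 0.15 rad. Square corner: fences 12 mm thick, tops 18 mm above bench, along the +x edge (inner face x=+48 mm) and +y edge (inner face y=+43); other sides open. Blank home: centre x=+20, y=+21, underside 6 mm up, long side along x
- plate_red: fixed suction plate for the red blank, dark red fences, 120 (x) x 110 (y) x 6 mm; origin: centre of underside; x away from robot within 0.15 rad. Square corner: fences 12 mm thick, tops 18 mm above bench, along the +x edge (inner face x=+48 mm) and +y edge (inner face y=+43); other sides open. Blank home: centre x=+20, y=+21, underside 6 mm up, long side along x
- plate_honey: fixed suction plate for the honey blank, honey-coloured (yellow-brown) fences, 120 (x) x 110 (y) x 6 mm; origin: centre of underside; x away from robot within 0.15 rad. Square corner: fences 12 mm thick, tops 18 mm above bench, along the +x edge (inner face x=+48 mm) and +y edge (inner face y=+43); other sides open. Blank home: centre x=+20, y=+21, underside 6 mm up, long side along x
- block: squaring block, the hand tool for pushing blanks: a white square foot 36 x 36 x 14 mm high with a square wooden handle 26 x 26 mm on it, sides parallel to the foot's, up to 90 mm above the underside; 180 g, stands upright by itself; origin at the centre of its underside. It starts standing on the cork mat. Grip the handle from above, 62 mm above its underside.
- mat: fixed cork mat, 80 x 80 x 4 mm thick, the block's parking place, on the bench at the far left or far right; origin at the centre of its underside, sides along its x and y.
- valve_base: fixed blue body of the suction valve, 70 (x) x 50 (y) x 25 mm high, on the other side from the mat; origin at the centre of its underside. Its lever pivots 22 mm above the bench about its y axis.
- valve_tip (a point): centre of the yellow ball, 26 mm across, at the end of the valve's lever, 80 mm from the pivot. It swings over the top from the body's -x side (off) to its +x side (on).
- valve (a joint): valve lever angle, rad: 0 = off, leaning 0.5 rad to the body's -x (towards the robot); 1.0 = on, at its stop, leaning 0.5 rad to +x. It starts on (0.85 to 1.0), takes about 1 N at the ball and stays where it is left.
- honey_jar: bystander: glass jar with a red cap, 64 mm across, 85 mm high; far left; origin at the centre of its underside. Not to be disturbed.
- yellow_tin: bystander: yellow tin, 66 mm across, 120 mm high; right, beyond the outer plate; origin at the centre of its underside. Not to be disturbed.
- blue_tin: bystander: blue tin with a paper label, 64 mm across, 60 mm high; left; origin at the centre of its underside. Not to be disturbed.
- hammer: bystander: hammer, 260 mm long, lying crosswise beyond the plates; origin at the centre of its underside. Not to be disturbed.
- spool: bystander: small green thread spool, 32 mm across, 35 mm high; near the robot, in front of the blanks; origin at the centre of its underside. Not to be disturbed.
- brush: bystander: wooden brush, 200 mm long, lying near the robot on the right; origin at the centre of its underside. Not to be disturbed.
- tape_ring: bystander: white tape core, 60 mm across, 20 mm high; near the robot on the left; origin at the centre of its underside. Not to be disturbed.
Mind the look-alikes: they are no part of the job. Leave any blue, green or purple look-alike of the plate_black alone.

How it is judged:
By the outcome, as a careful person would: the job done as asked, in the order asked, and still so for the second after the job is handed in, with the robot touching nothing.
Of blank_black, blank_red, blank_honey only 2 to 3 are there at a start; the rules pass over those that are not, and their reading is None.
At some moment in a run one of blank_black, blank_red, blank_honey may be knocked a few centimetres aside while the robot is not near it.
It also fails if it takes over 210 s, if anything falls off the work surface, if the arm or the gripper's body presses on something with over 40 N, if the wrist force passes 120 N, or if a joint passes its speed limit or range.

## Working session

There is one attempt and no reset: what is moved stays moved. The work goes in short steps, Python scripts to look and compute and a tool call to move; the robot and the scene stay as the last step left them, time stands still between calls to the robot, and variables do not carry over. Pictures are saved under pics/ and viewed, and the job is handed in when it is done.

Besides the shell and the picture viewer there is one more tool, called after "Call:" as name(argument=value, ...) on one line, values as JSON. arm_command: Moves the arm, as the interface text tells. Shifts and turns lie within -1 to 1; 1 stands for 0.5 m of shift or 120 degrees of turn. Its arguments: {"type":"object","properties":{"targets":{"type":"array","items":{"type":"array","items":{"type":"number"}}},"grip_force":{"type":"number"}},"required":["targets"]}

```bash
ls; mkdir -p pics; cat > h.py <<'E'
import numpy as np, cv2
from workcell import manip, optics
def cam(n):
    return optics.camera(n)
def f_of(c): return c['color'].shape[0]/2/np.tan(np.radians(c['vertical_fov'])/2)
def save(c,name,scale=1,crop=None):
    im=c['color'][:,:,::-1]
    if crop: x0,y0,x1,y1=crop; im=im[y0:y1,x0:x1]
    im=cv2.resize(im,None,fx=scale,fy=scale,interpolation=cv2.INTER_CUBIC)
    cv2.imwrite('pics/'+name,im)
def ray(c,u,v):
    f=f_of(c); T=np.array(c['world_from_camera'])
    d=np.array([(u-c['cx'])/f,-(v-c['cy'])/f,-1.]); d=T[:3,:3]@d
    return T[:3,3],d/np.linalg.norm(d)
def onz(c,u,v,z):
    o,d=ray(c,u,v); return o+d*(z-o[2])/d[2]
def proj(c,p):
    T=np.linalg.inv(np.array(c['world_from_camera'])); q=T[:3,:3]@np.array(p)+T[:3,3]; f=f_of(c)
    return c['cx']+f*q[0]/-q[2], c['cy']-f*q[1]/-q[2]
E
python3 - <<'E'
from h import *
print({k:(np.round(v,3).tolist() if not isinstance(v,dict) else v) for k,v in manip.get_obs().items()})
print(manip.tcp_to_grasp)
for n in ['scene','top','wrist']:
    c=cam(n); save(c,n+'0.png',1.5)
    print(n,{k:np.round(v,3).tolist() for k,v in c.items() if k!='color'})
E
```

```text
pics
{'clock': 0.0, 'joint_pos': [1.231, 0.333, -0.065, 1.461, 0.022, 1.35, -0.088], 'joint_velocities': [-0.001, 0.001, 0.0, 0.0, -0.0, -0.001, -0.001], 'tau': [0.0, -62.545, 0.049, -39.16, 0.016, 0.01, -0.0], 'position': [0.195, -0.594, 0.231], 'ee_rot': [0.987, 0.158, -0.0, -0.001], 'ft_force': [0.08, -0.25, -0.823], 'torque': [0.043, 0.004, -0.031], 'grip_width': 0.997}
-0.0187
scene {'vertical_fov': 56.171, 'cx': 254.103, 'cy': 193.601, 'world_from_camera': [[-0.458, -0.737, 0.498, 0.946], [0.889, -0.38, 0.256, 0.304], [0.001, 0.559, 0.829, 0.834], [0.0, 0.0, 0.0, 1.0]]}
top {'vertical_fov': 56.501, 'cx': 251.063, 'cy': 186.989, 'world_from_camera': [[-0.015, 0.981, -0.195, 0.297], [-1.0, -0.019, -0.018, 0.045], [-0.021, 0.195, 0.981, 0.989], [0.0, 0.0, 0.0, 1.0]]}
wrist {'vertical_fov': 65.706, 'cx': 258.776, 'cy': 192.643, 'hand_eye': [[0.0, 0.953, 0.302, 0.077], [1.0, -0.0, -0.0, 0.0], [-0.0, 0.302, -0.953, -0.144], [0.0, 0.0, 0.0, 1.0]]}
```

View pics/top0.png

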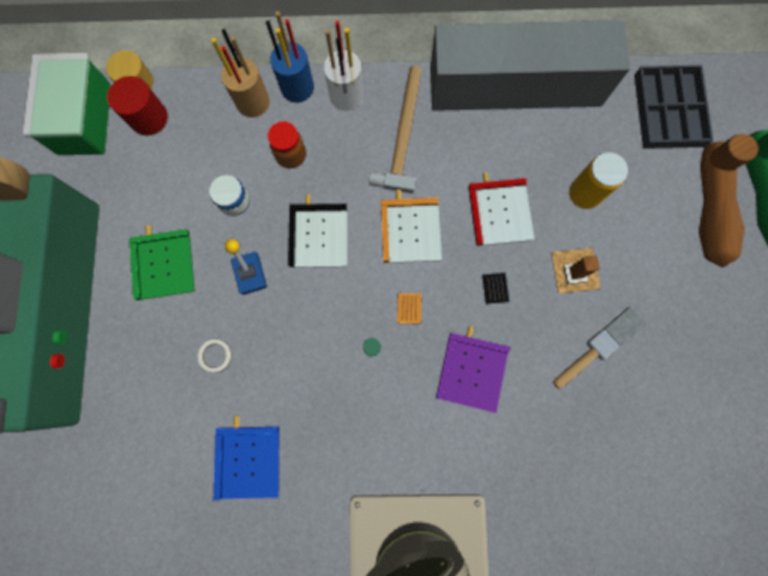

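View pics/scene0.png

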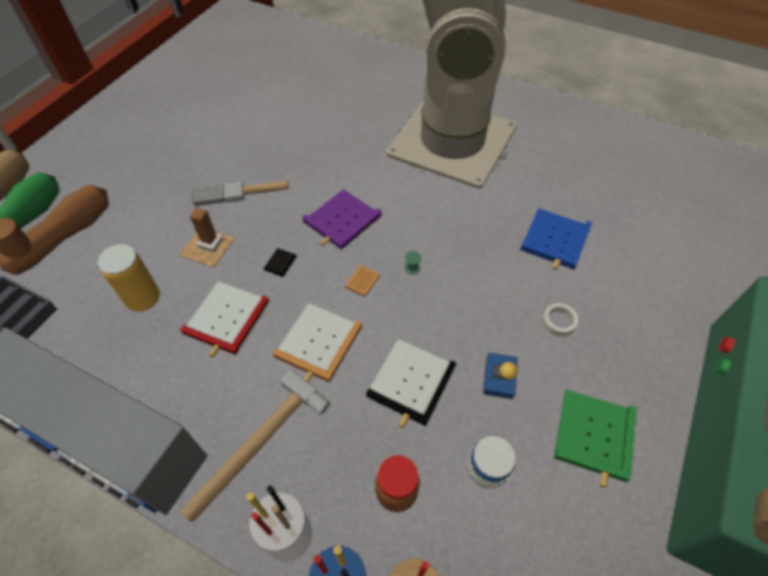

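View pics/wrist0.png

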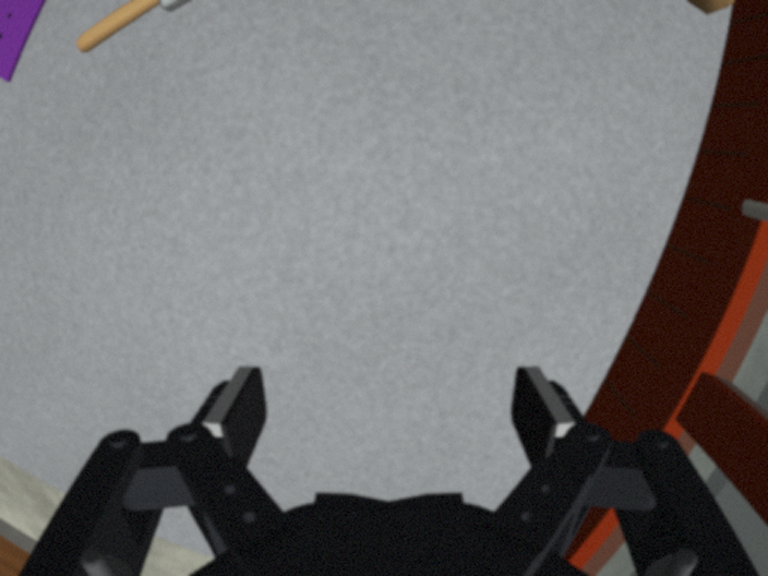

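```bash
python3 - <<'E'
from h import *
c=cam('top'); s=cam('scene')
for p in [(0,0,0),(0.195,-0.594,0.231),(0.195,-0.594,0.4),(.5,0,0)]: print(p,proj(c,p),proj(s,p))
for n,(u,v) in dict(spool=(372,347),tape=(214,356),mat=(577,271),valve=(250,278),ball=(232,246),honeyb=(410,308),blackb=(496,288),honeyp=(411,230),blackp=(318,236)).items():
    print(n,onz(c,u/1.5,v/1.5,0.0))
E
```

```text
(0, 0, 0) (np.float64(278.7729075269689), np.float64(376.47843077975364)) (np.float64(301.2382438040206), np.float64(93.16352144958992))
(0.195, -0.594, 0.231) (np.float64(580.4962741328973), np.float64(305.23639865211794)) (np.float64(105.66023183179186), np.float64(11.812869665571128))
(0.195, -0.594, 0.4) (np.float64(678.0520364772278), np.float64(319.52472821683443)) (np.float64(84.09903804967729), np.float64(-49.98799075983831))
(0.5, 0, 0) (np.float64(273.42900117699475), np.float64(184.47499554230447)) (np.float64(229.94402251660566), np.float64(201.76150245588084))
spool [0.36955044 0.07357618 0.        ]
tape [0.35787386 0.36500351 0.        ]
mat [ 0.50487761 -0.31254863  0.        ]
valve [0.50337752 0.30292315 0.        ]
ball [0.56673236 0.33958567 0.        ]
honeyb [0.44058224 0.00188492 0.        ]
blackb [ 0.47537492 -0.15959448  0.        ]
honeyp [ 0.59129874 -0.00412569  0.        ]
blackp [0.58314055 0.17437233 0.        ]
```

```bash
python3 - <<'E'
from h import *
c=cam('top'); save(c,'t1.png',4,(130,110,330,250))
save(c,'t2.png',4,(280,110,430,250))
s=cam('scene'); save(s,'s1.png',4,(230,200,400,340))
E
```

```text
(no output)
```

View pics/t1.png

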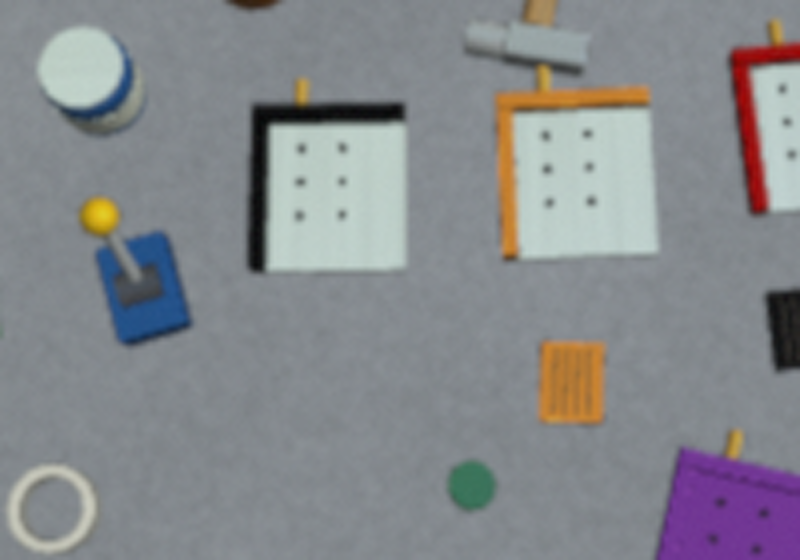

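View pics/t2.png

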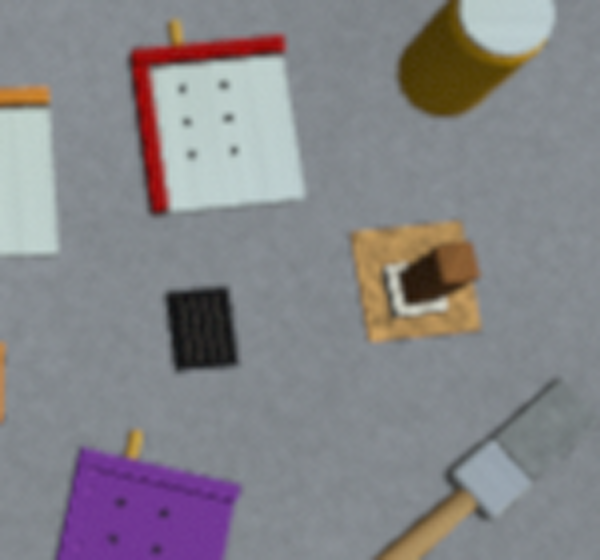

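View pics/s1.png

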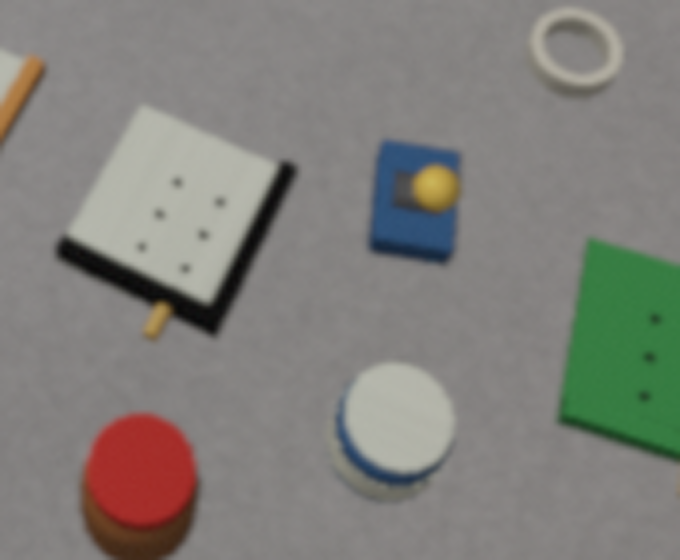

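```bash
cat > m.py <<'E'
from h import *
def quad(mask):
    cs,_=cv2.findContours(mask.astype(np.uint8),cv2.RETR_EXTERNAL,cv2.CHAIN_APPROX_NONE)
    k=max(cs,key=cv2.contourArea); 
    return k[:,0,:].astype(float), cv2.contourArea(k)
def rect_world(c,roi,fn,z,S=6):
    """roi in px; upscaled mask, contour->world plane z, minAreaRect. returns centre, sizes along(x-ish,y-ish), yaw"""
    x0,y0,x1,y1=roi
    im=cv2.resize(c['color'][y0:y1,x0:x1],None,fx=S,fy=S,interpolation=cv2.INTER_LINEAR).astype(int)
    m=fn(im); m=cv2.morphologyEx(m.astype(np.uint8),cv2.MORPH_CLOSE,np.ones((2*S+1,2*S+1)))
    k,a=quad(m)
    P=np.array([onz(c,(u+.5)/S-.5+x0,(v+.5)/S-.5+y0,z)[:2] for u,v in k])
    (cx,cy),(w,h),ang=cv2.minAreaRect((P*1000).astype(np.float32))
    # axis w at ang deg
    while ang>45: ang-=90; w,h=h,w
    while ang<-45: ang+=90; w,h=h,w
    return np.array([cx,cy])/1000,np.array([w,h]),np.radians(ang)
white=lambda im:(im.min(2)>165)
blue=lambda im:(im[...,2]-im[...,0]>50)
honey=lambda im:(im[...,0]-im[...,2]>60)
dark=lambda im:(im.max(2)<85)
E
python3 - <<'E'
from m import *
c=cam('top');s=cam('scene')
p=lambda r:print(np.round(r[0],4),np.round(r[1],1),round(r[2],4))
print('plates (white region: 108x98)')
for n,roi in dict(black=(185,128,240,182),honey=(247,128,300,180)).items():
    r=rect_world(c,roi,white,.006); print(n,end=' ');p(r)
    R=np.array([[np.cos(r[2]),-np.sin(r[2])],[np.sin(r[2]),np.cos(r[2])]])
    print('  plate origin',np.round(r[0]-R@[-.006,-.006],4),'home',np.round(r[0]-R@[-.006,-.006]+R@[.020,.021],4))
print('valve');p(rect_world(c,(150,165,182,200),blue,.025))
print('honeyb');p(rect_world(c,(258,190,290,222),honey,.008))
print('blackb');p(rect_world(c,(315,175,348,210),dark,.008))
q=lambda u,v:(u/4+280-.375,v/4+110-.375)
for z,L in ((.004,[(352,233),(460,222),(480,328),(371,342)]),(.094,[(440,255),(472,242),(479,277),(444,285)])):
    W=np.array([onz(c,*q(*a),z)[:2] for a in L]); print(np.round(W,4).tolist(),W.mean(0))
o1,d1=ray(c,100/4+130-.375,216/4+110-.375);o2,d2=ray(s,435/4+230-.375,188/4+200-.375)
A=np.stack([d1,-d2],1);t=np.linalg.lstsq(A,o2-o1,rcond=None)[0];print('ball',o1+t[0]*d1,o2+t[1]*d2)
E
```

```text
plates (white region: 108x98)
black [0.5768 0.1678] [105.  96.] -0.0053
  plate origin [0.5828 0.1738] home [0.6029 0.1947]
honey [ 0.5839 -0.009 ] [106.1  96.9] 0.0195
  plate origin [ 0.5898 -0.0029] home [0.6094 0.0185]
valve
[0.5098 0.301 ] [70.7 50.7] 0.2858
honeyb
[0.4403 0.0047] [57.  44.2] -0.0504
blackb
[ 0.4747 -0.1558] [56.4 44.9] 0.0621
[[0.5419, -0.2666], [0.5483, -0.3429], [0.4721, -0.3496], [0.4636, -0.2736]] [ 0.50647618 -0.30819219]
[[0.5039, -0.2928], [0.512, -0.3138], [0.489, -0.3161], [0.4843, -0.2935]] [ 0.49728961 -0.30403888]
ball [0.54223574 0.31193653 0.09346569] [0.54265718 0.31073863 0.09322474]
```

Call:
arm_command(targets=[[0.61,0.79,0,0,0,0,0],[0.61,0.79,0,0,0,0,0],[0.61,0.79,0,0,0,0,0],[0.61,0.79,0,0,0,0,0],[0.61,0.79,0,0,0,0,0],[0.61,0.79,0,0,0,0,0],[0.61,0.79,0,0,0,0,0],[0.61,0.79,0,0,0,0,0]])

```text
clock: 1.12
position: [0.3993, -0.3283, 0.2316]
ee_rot: [0.987, 0.158, 0.0, 0.0]
ft_force: [0.5, -0.6, 0.4]
grip_width: 0.002
```

Call:
arm_command(targets=[[0.2,0.7,0,0,0,0,0],[0.2,0.7,0,0,0,0,0],[0.2,0.7,0,0,0,0,0],[0.2,0.7,0,0,0,0,0],[0.2,0.7,0,0,0,0,0],[0.2,0.7,0,0,0,0,0],[0.2,0.7,0,0,0,0,0],[0.2,0.7,0,0,0,0,0]])

```text
clock: 1.78
position: [0.4905, -0.0077, 0.232]
ee_rot: [0.988, 0.158, 0.001, 0.001]
ft_force: [0.6, 0.0, -0.4]
grip_width: 0.002
```

Call:
arm_command(targets=[[0.18,0.66,0,0,0,0,0],[0.18,0.66,0,0,0,0,0],[0.18,0.66,0,0,0,0,0],[0.18,0.66,0,0,0,0,0],[0.18,0.66,0,0,0,0,0],[0.18,0.66,0,0,0,0,0],[0.18,0.66,0,0,0,0,0],[0.18,0.66,0,0,0,0,0]])

```text
clock: 2.45
position: [0.5782, 0.3137, 0.2318]
ee_rot: [0.988, 0.157, 0.001, 0.001]
ft_force: [1.0, -0.7, 0.8]
grip_width: -0.002
```

Call:
arm_command(targets=[[0.0,0.0,-0.1,0,0,0,0],[0.0,0.0,-0.1,0,0,0,0],[0.0,0.0,-0.1,0,0,0,0]])

```text
clock: 2.7
position: [0.5768, 0.3127, 0.1785]
ee_rot: [0.988, 0.157, -0.002, 0.002]
ft_force: [-0.4, -0.3, -0.6]
grip_width: 0.001
```

```bash
python3 - <<'E'
from h import *
o=manip.get_obs();print(o['position'],o['ee_rot'],np.round(o['joint_pos'],2))
save(cam('top'),'t3.png',4,(130,100,290,240)); save(cam('wrist'),'w3.png',1.5)
save(cam('scene'),'s3.png',4,(230,200,400,340))
E
```

```text
[0.57680957 0.31267178 0.17848277] [ 0.98753845  0.15735087 -0.00215275  0.00196744] [-0.05  0.54 -0.73  1.4   0.36  1.34 -2.05]
```

View pics/w3.png

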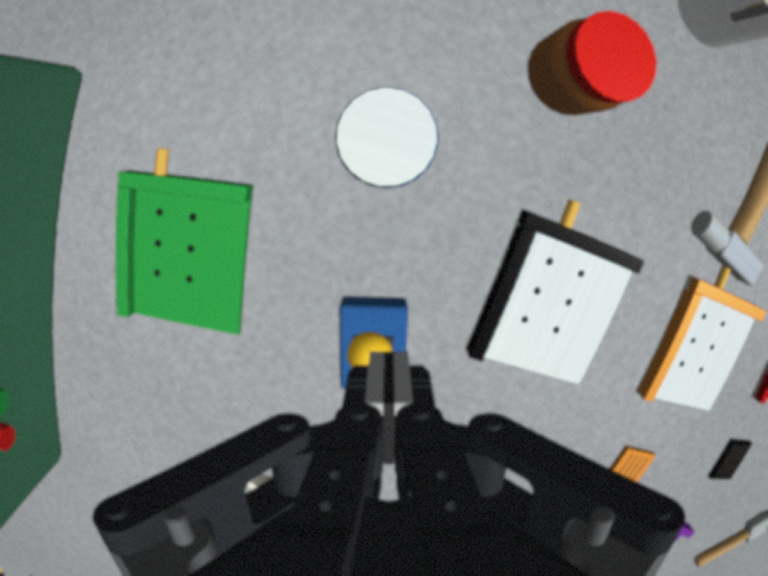

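View pics/s3.png

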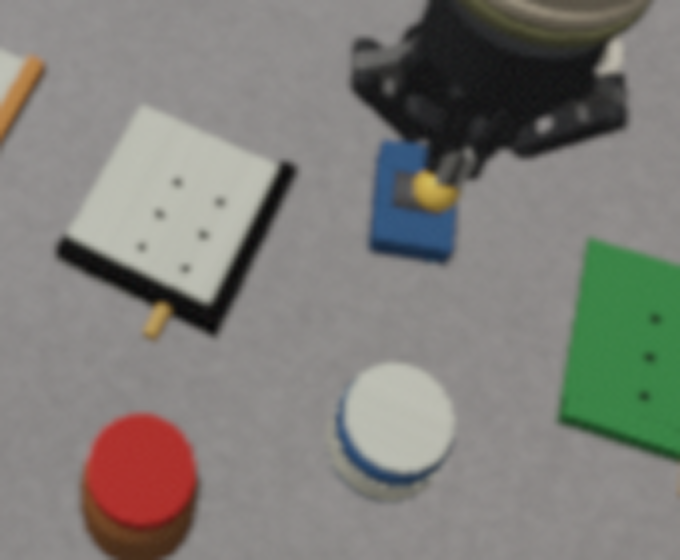

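```bash
cat >> h.py <<'E'
from scipy.spatial.transform import Rotation as R_
def wcam():
    o=manip.get_obs(); c=optics.camera('wrist'); 
    T=np.eye(4);T[:3,:3]=R_.from_quat(o['ee_rot']).as_matrix();T[:3,3]=o['position']
    c['W']=T@np.array(c['hand_eye']); c['obs']=o; return c
def wonz(c,u,v,z):
    f=f_of(c); x=(u-c['cx']);y=(v-c['cy']);r=np.hypot(x,y);th=r/f
    d=np.array([np.sin(th)*x/max(r,1e-9),-np.sin(th)*y/max(r,1e-9),-np.cos(th)]); d=c['W'][:3,:3]@d;o=c['W'][:3,3]
    return o+d*(z-o[2])/d[2]
def wproj(c,p):
    T=np.linalg.inv(c['W']);q=T[:3,:3]@np.array(p)+T[:3,3]
    x,y,z=q[0],-q[1],-q[2];r=np.hypot(x,y);th=np.arctan2(r,z)
    return c['cx']+f_of(c)*th*x/r,c['cy']+f_of(c)*th*y/r
E
python3 - <<'E'
from h import *
c=wcam()
g=lambda u,v,z:print(np.round(wonz(c,u/1.5,v/1.5,z),4))
print(wproj(c,c['obs']['position']))
g(388,137,.06);g(371,350,.093)
print('black white-region corners');
for a in [(540,232),(638,270),(578,383),(487,358)]: g(*a,.006)
print('honey');
for a in [(706,296),(763,318),(712,410),(655,400)]: g(*a,.006)
E
```

```text
(np.float64(258.0470117039502), np.float64(247.71929926538064))
[0.6619 0.3388 0.06  ]
[0.5438 0.3109 0.093 ]
black white-region corners
[0.6352 0.2084 0.006 ]
[0.6366 0.1104 0.006 ]
[0.5251 0.1177 0.006 ]
[0.525  0.2092 0.006 ]
honey
[0.6405 0.0222 0.006 ]
[ 0.6463 -0.0762  0.006 ]
[ 0.5338 -0.0692  0.006 ]
[0.5285 0.0216 0.006 ]
```

Call:
arm_command(targets=[[0.014,0.012,0,0,0,0,0],[0.014,0.012,-0.1,0,0,0,0],[0.014,0.012,-0.21,0,0,0,0],[0.014,0.012,-0.21,0,0,0,0],[0.014,0.012,-0.21,0,0,0,0],[0.014,0.012,-0.21,0,0,0,0]])

```text
clock: 3.4
position: [0.5868, 0.318, 0.0802]
ee_rot: [0.988, 0.155, 0.002, 0.001]
ft_force: [0.1, -0.1, 0.6]
grip_width: -0.001
```

Call:
arm_command(targets=[[0,0,-0.016,0,0,0,0],[-0.04,-0.01,-0.016,0,0,0,0],[-0.08,-0.02,-0.016,0,0,0,0],[-0.11,-0.025,-0.016,0,0,0,0],[-0.14,-0.03,-0.016,0,0,0,0],[-0.16,-0.035,-0.016,0,0,0,0],[-0.16,-0.035,-0.016,0,0,0,0]])

```text
clock: 3.98
position: [0.5065, 0.3012, 0.0747]
ee_rot: [0.988, 0.156, 0.004, 0.001]
ft_force: [0.1, 0.4, 0.5]
grip_width: -0.002
```

Call:
arm_command(targets=[[-0.01,-0.003,0,0,0,0,0],[-0.02,-0.006,0,0,0,0,0],[-0.025,-0.007,0,0,0,0,0],[-0.025,-0.007,0,0,0,0,0]])

```text
clock: 4.32
position: [0.4983, 0.2988, 0.0768]
ee_rot: [0.988, 0.155, 0.008, -0.001]
ft_force: [14.3, 5.6, -4.8]
grip_width: -0.0
```

Call:
arm_command(targets=[[0.05,0.014,0.0,0,0,0,0],[0.06,0.014,0.0,0,0,0,0],[0.06,0.014,0.1,0,0,0,0],[0.06,0.014,0.2,0,0,0,0],[0.06,0.014,0.3,0,0,0,0],[0.0,-0.1,0.3,0,0,0,0.5],[-0.0,-0.2,0.3,0,0,0,0.7],[-0.0,-0.3,0.3,0,0,0,0.7]])

```text
clock: 4.98
position: [0.5001, 0.1899, 0.2267]
ee_rot: [0.988, 0.157, 0.01, -0.001]
ft_force: [0.8, -0.3, -0.1]
grip_width: 0.42
```

```bash
python3 - <<'E'
from h import *
o=manip.get_obs();print(o['position'],o['ee_rot'],np.round(o['joint_pos'],2))
c=cam('top');save(c,'t4.png',4,(130,110,330,250)); save(wcam(),'w4.png',1.5)
s=cam('scene');save(s,'s4.png',4,(230,200,400,340))
E
```

```text
[0.50014054 0.18993727 0.22674988] [ 0.98756827  0.15686908  0.00995801 -0.00135948] [ 0.25  0.2  -0.79  1.69  0.15  1.29 -1.82]
```

View pics/w4.png

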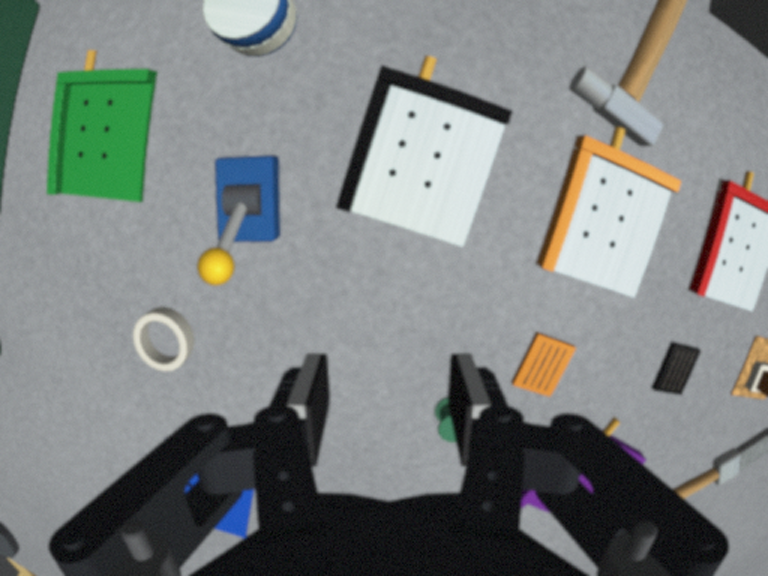

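View pics/s4.png

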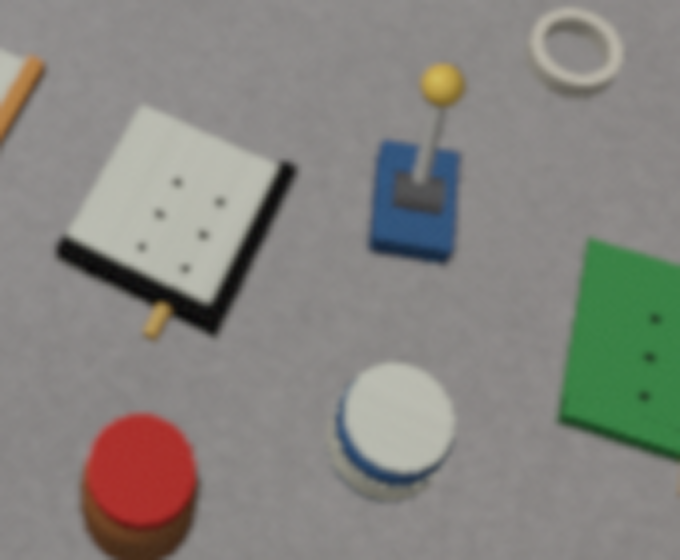

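View pics/t4.png

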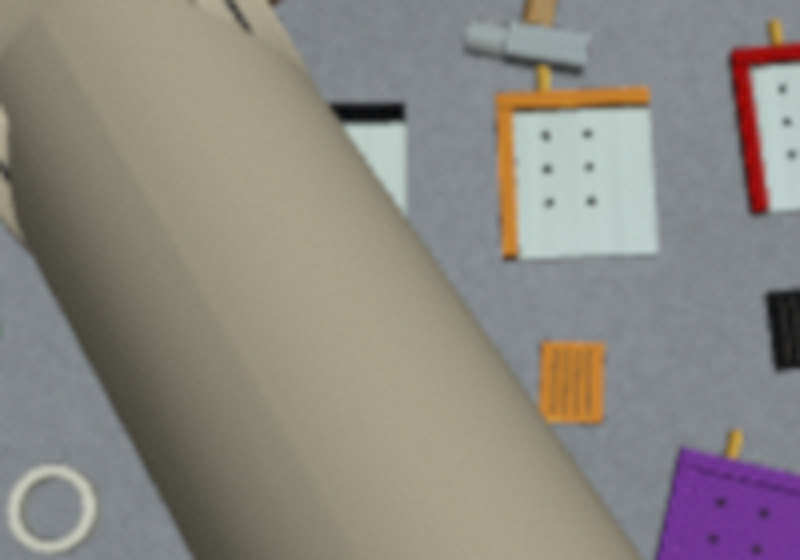

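```bash
python3 - <<'E'
from h import *
c=wcam();s=cam('scene')
o1,d1=ray(s,442/4+230-.375,84/4+200-.375)
w=wonz(c,216/1.5,266/1.5,0);o2=c['W'][:3,3];d2=(w-o2)/np.linalg.norm(w-o2)
t=np.linalg.lstsq(np.stack([d1,-d2],1),o2-o1,rcond=None)[0];b=(o1+t[0]*d1+o2+t[1]*d2)/2;print('ball',o1+t[0]*d1,o2+t[1]*d2)
g=lambda u,v,z:np.round(wonz(c,u/1.5-.17,v/1.5-.17,z),4)[:2].tolist()
print([g(*a,.006) for a in [(388,85),(505,124),(465,245),(350,210)]])
print([g(*a,.006) for a in [(592,153),(676,190),(636,297),(552,269)]])
print('honey b',[g(*a,.008) for a in [(540,333),(576,347),(549,396),(512,382)]])
print('black b',[g(*a,.008) for a in [(668,342),(700,349),(685,394),(654,386)]])
print('valve',[g(*a,.025) for a in [(216,158),(278,155),(278,240),(218,243)]])
E
```

```text
ball [0.48209357 0.29154981 0.10162296] [0.4789543  0.29414909 0.10356895]
[[0.6329, 0.2257], [0.6338, 0.1252], [0.5263, 0.1242], [0.5253, 0.2245]]
[[0.6402, 0.0428], [0.6448, -0.0559], [0.534, -0.0556], [0.5311, 0.0416]]
honey b [[0.4723, 0.0291], [0.4694, -0.013], [0.4135, -0.0093], [0.4182, 0.0349]]
black b [[0.5029, -0.1182], [0.5074, -0.1686], [0.4533, -0.1806], [0.4528, -0.1287]]
valve [[0.5387, 0.3408], [0.5537, 0.2906], [0.4881, 0.2727], [0.4712, 0.3222]]
```

```bash
python3 - <<'E'
from h import *
c=wcam();o=manip.get_obs();print(c['obs']['position'],o['position']);save(c,'w5.png',1.5)
print(wproj(c,(.4734,.2898,.092)))
E
```

```text
[0.50099443 0.18928726 0.22514996] [0.50074905 0.19017402 0.22493347]
(np.float64(154.97795626034622), np.float64(180.64585826234588))
```

View pics/w5.png

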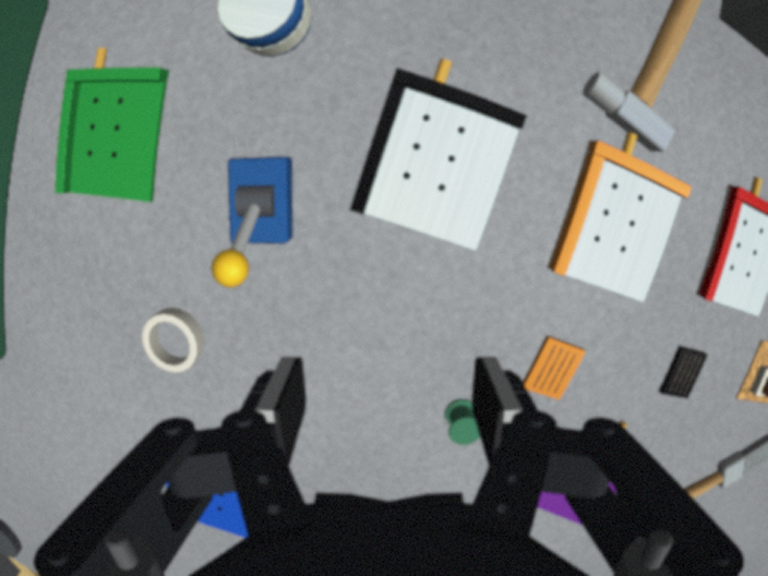

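```bash
cat >> m.py <<'E'
def wrect(c,roi,fn,z,S=6):
    x0,y0,x1,y1=roi
    im=cv2.resize(c['color'][y0:y1,x0:x1],None,fx=S,fy=S,interpolation=cv2.INTER_LINEAR).astype(int)
    m=cv2.morphologyEx(fn(im).astype(np.uint8),cv2.MORPH_CLOSE,np.ones((2*S+1,2*S+1)))
    k,a=quad(m)
    P=np.array([wonz(c,(u+.5)/S-.5+x0,(v+.5)/S-.5+y0,z)[:2] for u,v in k])
    (cx,cy),(w,h),ang=cv2.minAreaRect((P*1000).astype(np.float32))
    while ang>45: ang-=90; w,h=h,w
    while ang<-45: ang+=90; w,h=h,w
    return np.array([cx,cy])/1000,np.array([w,h]),np.radians(ang)
p=lambda r:print(np.round(r[0],4),np.round(r[1],1),round(r[2],4))
def plate(r):
    R=np.array([[np.cos(r[2]),-np.sin(r[2])],[np.sin(r[2]),np.cos(r[2])]]); o=r[0]-R@[-.006,-.006]
    print('   origin',np.round(o,4),'home',np.round(o+R@[.020,.021],4)); return o
E
python3 - <<'E'
from m import *
c=wcam()
r=wrect(c,(235,50,352,170),white,.006);p(r);plate(r)
r=wrect(c,(368,95,462,205),white,.006);p(r);plate(r)
p(wrect(c,(345,222,392,270),honey,.008))
p(wrect(c,(436,225,474,270),dark,.008))
p(wrect(c,(145,100,200,166),blue,.025))
E
```

```text
[0.5779 0.1669] [110.6 100.6] -0.0039
   origin [0.5839 0.1729] home [0.604  0.1938]
[ 0.5849 -0.0138] [110.9  96. ] 0.0252
   origin [ 0.5908 -0.0076] home [0.6102 0.0139]
[0.4421 0.0039] [57.8 46.2] -0.0494
[ 0.4777 -0.155 ] [56.2 48.6] 0.0721
[0.5131 0.3007] [68.5 52. ] 0.2871
```

Call:
arm_command(targets=[[-0.12,-0.37,-0.21,0,0,-0.174,0.75],[-0.12,-0.37,-0.21,0,0,-0.174,0.75],[-0.12,-0.37,-0.21,0,0,-0.174,0.75],[-0.12,-0.37,-0.21,0,0,-0.174,0.75],[-0.12,-0.37,-0.21,0,0,-0.174,0.75],[-0.12,-0.37,-0.21,0,0,-0.174,0.75],[-0.12,-0.37,-0.21,0,0,-0.174,0.75],[-0.12,-0.37,-0.21,0,0,-0.174,0.75]])

```text
clock: 6.0
position: [0.441, 0.0068, 0.1199]
ee_rot: [1.0, -0.025, 0.008, -0.0]
ft_force: [0.4, 1.2, 0.1]
grip_width: 0.75
```

```bash
python3 - <<'E'
from m import *
c=wcam();save(c,'w6.png',1.5);o=manip.get_obs();print(o['position'],2*np.arctan2(o['ee_rot'][1],o['ee_rot'][0]),o['ee_rot'],o['grip_width'])
for a in [(.469,.004),(.413,.006)]: print(wproj(c,(*a,.008)))
E
```

```text
[0.44150712 0.00751601 0.12036074] -0.04857369809452658 [ 9.99664599e-01 -2.42834780e-02  8.99598963e-03 -2.71617855e-04] 0.7480869296390341
(np.float64(260.11179178258044), np.float64(160.03327722459005))
(np.float64(260.8612456113686), np.float64(219.51371807873733))
```

View pics/w6.png

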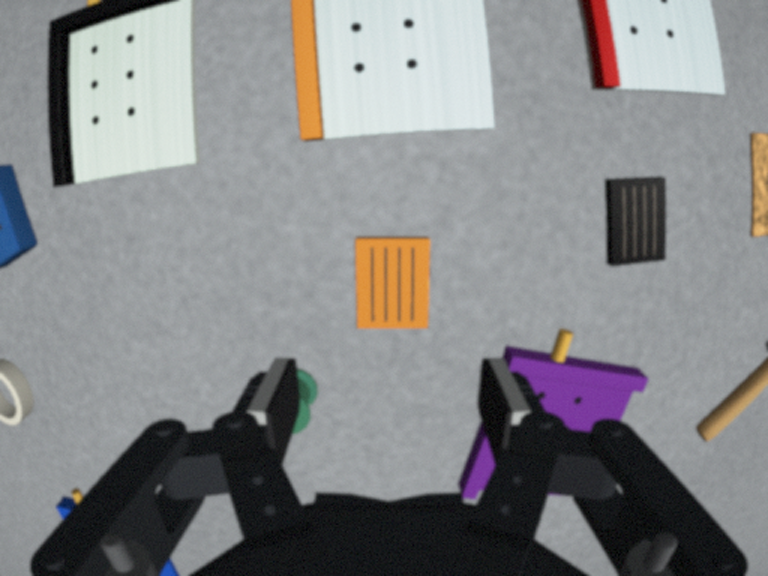

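```bash
python3 - <<'E'
from m import *
c=wcam()
p(wrect(c,(225,150,300,230),honey,.008)); p(wrect(c,(395,110,450,185),dark,.008))
print(manip.get_obs()['position'])
E
```

```text
[0.4422 0.0041] [57.  44.6] -0.0474
[ 0.4774 -0.1558] [55.8 46.6] 0.0736
[0.44169495 0.00772319 0.12054938]
```

```bash
cat >> h.py <<'E'
def units(x,y,z,yaw):
    o=manip.get_obs(); d=(np.array([x,y,z])-o['position'])/.5
    R=R_.from_euler('z',yaw)*R_.from_quat([1,0,0,0])
    rv=(R*R_.from_quat(o['ee_rot']).inv()).as_rotvec()/np.radians(120)
    print('at',np.round(o['position'],4),'clk',o['clock'],'units',np.round(d,3).tolist(),np.round(rv,3).tolist(),'mm',round(np.linalg.norm(d)*500))
E
python3 -c "
from h import *
units(.442,.004,.004,-.048)"
```

```text
at [0.4417 0.0077 0.1205] clk 6.1 units [0.001, -0.007, -0.233] [0.0, 0.009, -0.0] mm 117
```

Call:
arm_command(targets=[[0,-0.007,-0.08,0,0.009,0,0.75],[0,-0.007,-0.16,0,0.009,0,0.75],[0,-0.007,-0.2,0,0.009,0,0.75],[0,-0.007,-0.232,0,0.009,0,0.75],[0,-0.007,-0.232,0,0.009,0,0.7],[0,-0.007,-0.232,0,0.009,0,0.7]])

```text
clock: 6.6
position: [0.4421, 0.0058, 0.0048]
ee_rot: [1.0, -0.023, -0.0, -0.001]
ft_force: [0.6, -0.4, 0.5]
grip_width: 0.702
```

Call:
arm_command(targets=[[0,0,-0.004,0,0,0,0.6],[0,0,-0.004,0,0,0,0.4],[0,0,-0.004,0,0,0,0.3],[0,0,-0.004,0,0,0,0.3],[0,0,-0.004,0,0,0,0.3]], grip_force=40)

```text
clock: 7.02
position: [0.4435, 0.0067, 0.0045]
ee_rot: [1.0, -0.022, 0.001, -0.001]
ft_force: [-1.6, 2.7, 4.1]
grip_width: 0.485
```

Call:
arm_command(targets=[[0,0,0.05,0,0,0,0.3],[0,0,0.1,0,0,0,0.3],[0,0,0.15,0,0,0,0.3],[0,0,0.2,0,0,0,0.3],[0,0,0.2,0,0,0,0.3]])

```text
clock: 7.43
position: [0.4468, 0.0071, 0.11]
ee_rot: [1.0, -0.022, 0.005, -0.0]
ft_force: [1.0, 0.7, 0.3]
grip_width: 0.484
```

```bash
python3 - <<'E'
from m import *
c=wcam();save(c,'w7.png',1.5);print(manip.get_obs()['grip_width'])
# honey plate target: origin (.590,-.004) yaw .022
import math
yaw=.021;o=np.array([.5902,-.0035])
R=np.array([[np.cos(yaw),-np.sin(yaw)],[np.sin(yaw),np.cos(yaw)]])
t=o+R@[.004,.001];print(t); units(*t,.11,yaw)
E
```

```text
0.48600050829103
[ 0.59417812 -0.00241623]
at [0.4458 0.0068 0.1078] clk 7.4833 units [0.297, -0.018, 0.004] [-0.0, 0.004, 0.031] mm 149
```

View pics/w7.png

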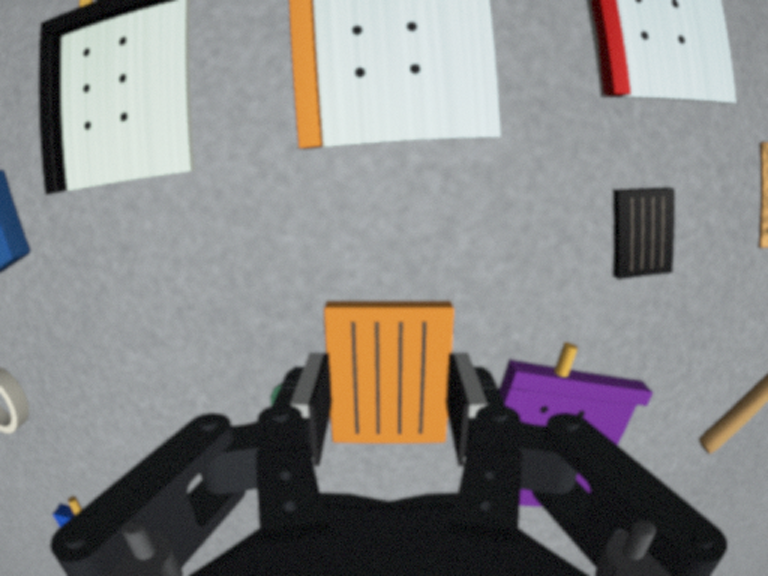

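Call:
arm_command(targets=[[0.07,-0.005,0,0,0.004,0.031,0.3],[0.15,-0.01,0,0,0.004,0.031,0.3],[0.22,-0.018,0,0,0.004,0.031,0.3],[0.297,-0.018,0,0,0.004,0.031,0.3],[0.297,-0.018,-0.05,0,0.004,0.031,0.3],[0.297,-0.018,-0.1,0,0.004,0.031,0.3],[0.297,-0.018,-0.14,0,0.004,0.031,0.3],[0.297,-0.018,-0.14,0,0.004,0.031,0.3]])

```text
clock: 8.15
position: [0.5913, -0.0022, 0.0331]
ee_rot: [1.0, 0.01, -0.003, -0.0]
ft_force: [-1.0, -0.3, -0.7]
grip_width: 0.484
```

```bash
python3 - <<'E'
from m import *
c=wcam();save(c,'w8.png',1.5)
units(.594,-.0025,.0115,.021)
E
```

```text
at [ 0.5925 -0.0021  0.0356] clk 8.2 units [0.003, -0.001, -0.048] [-0.0, -0.002, 0.0] mm 24
```

View pics/w8.png

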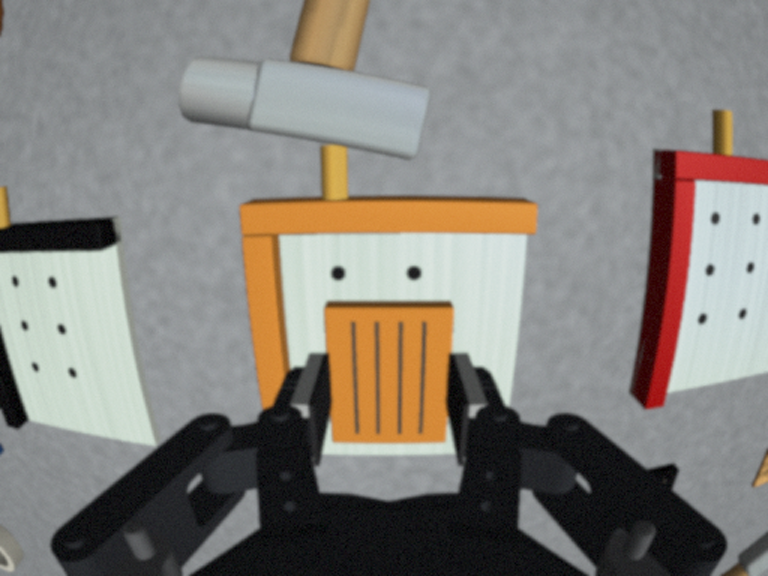

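Call:
arm_command(targets=[[0.0,-0.007,0,0,-0.002,0,0.3],[0.0,-0.007,-0.02,0,-0.002,0,0.3],[0.0,-0.007,-0.04,0,-0.002,0,0.3],[0.0,-0.007,-0.047,0,-0.002,0,0.3],[0.0,-0.007,-0.047,0,-0.002,0,0.3]])

```text
clock: 8.62
position: [0.592, -0.0056, 0.0113]
ee_rot: [1.0, 0.01, -0.001, -0.0]
ft_force: [0.2, 0.1, -0.3]
grip_width: 0.483
```

Release gently, then lift.

Call:
arm_command(targets=[[0,0,-0.002,0,0,0,0.5],[0,0,-0.002,0,0,0,0.54],[0,0,-0.002,0,0,0,0.56],[0,0,-0.002,0,0,0,0.56],[0,0,0.06,0,0,0,0.56],[0,0,0.14,0,0,0,0.56],[0,0,0.2,0,0,0,0.7],[0,0,0.2,0,0,0,0.75]])

```text
clock: 9.28
position: [0.5955, -0.0051, 0.1183]
ee_rot: [1.0, 0.01, 0.004, -0.0]
ft_force: [0.6, -0.1, 0.7]
grip_width: 0.75
```

```bash
python3 - <<'E'
from m import *
c=wcam();save(c,'w9.png',1.5)
units(.477,-.156,.12,.066)
E
```

```text
at [ 0.5943 -0.0054  0.1152] clk 9.3333 units [-0.235, -0.301, 0.01] [-0.0, 0.003, 0.022] mm 191
```

View pics/w9.png

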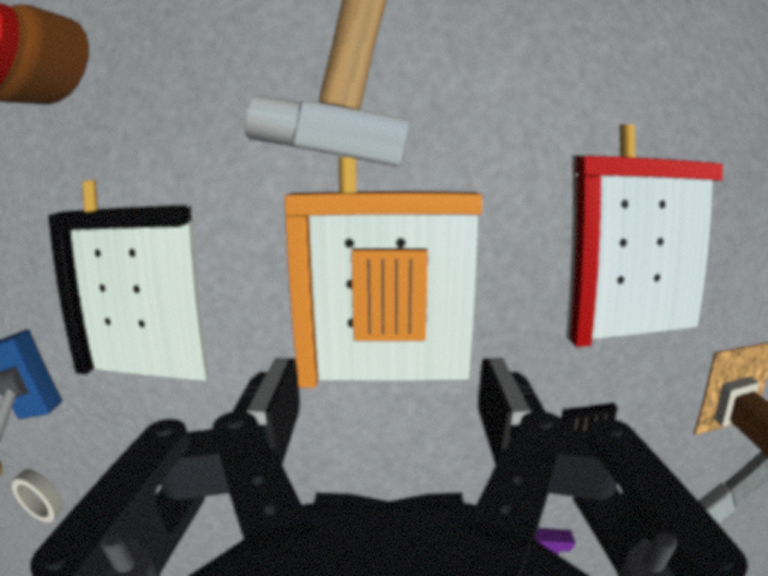

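Placed, clear of both fences and parallel. Measure the plate from here, then move to the black blank.

```bash
python3 - <<'E'
from m import *
c=wcam()
def allmask(im): return (im.min(2)>165)
# plate white region incl. blank: use white|honeyblank -> exterior contour of white
r=wrect(c,(195,130,325,262),white,.006);p(r);plate(r)
p(wrect(c,(225,160,290,232),honey,.014))
r=wrect(c,(40,140,140,262),white,.006);p(r);plate(r)
E
```

```text
[ 0.584  -0.0094] [108.7  99.5] 0.024
   origin [ 0.5898 -0.0032] home [0.6093 0.0182]
[ 0.591  -0.0057] [56.9 44.8] 0.0283
[0.5776 0.169 ] [109.2  99. ] -0.0048
   origin [0.5836 0.1749] home [0.6037 0.1958]
```

Call:
arm_command(targets=[[-0.08,-0.1,0.01,0,0.003,0.022,0.75],[-0.15,-0.2,0.01,0,0.003,0.022,0.75],[-0.235,-0.3,0.01,0,0.003,0.022,0.75],[-0.235,-0.3,0.01,0,0.003,0.022,0.75],[-0.235,-0.3,0.01,0,0.003,0.022,0.75],[-0.235,-0.3,0.01,0,0.003,0.022,0.75],[-0.235,-0.3,0.01,0,0.003,0.022,0.75]])

```text
clock: 9.97
position: [0.4739, -0.157, 0.117]
ee_rot: [0.999, 0.032, -0.003, -0.0]
ft_force: [0.8, 0.6, -0.3]
grip_width: 0.748
```

```bash
python3 - <<'E'
from m import *
c=wcam();save(c,'w10.png',1.5)
r=wrect(c,(225,140,300,232),dark,.008);p(r)
units(*r[0],.004,r[2])
E
```

```text
[ 0.4776 -0.1569] [56.4 43.3] 0.0706
at [ 0.4749 -0.1556  0.1172] clk 10.0167 units [0.005, -0.002, -0.226] [-0.0, -0.003, 0.002] mm 113
```

View pics/w10.png

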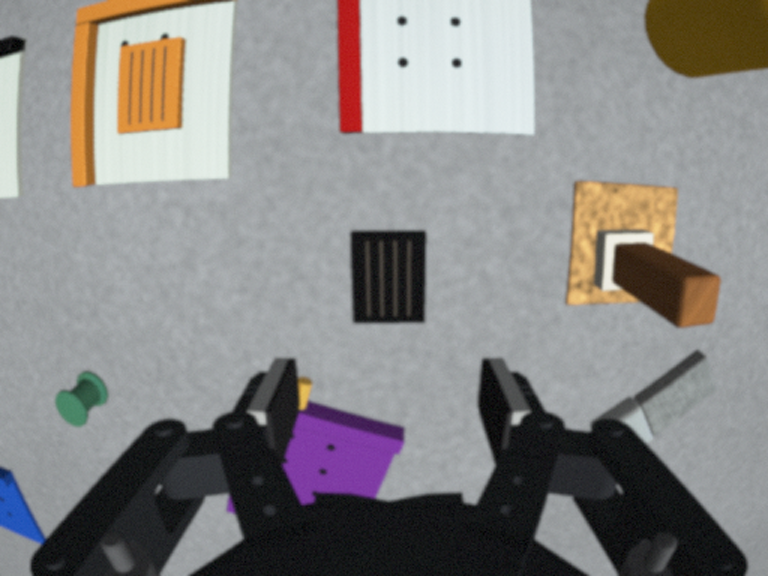

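Call:
arm_command(targets=[[0.003,-0.002,-0.08,0,-0.003,0.002,0.75],[0.003,-0.002,-0.16,0,-0.003,0.002,0.75],[0.003,-0.002,-0.2,0,-0.003,0.002,0.75],[0.003,-0.002,-0.228,0,-0.003,0.002,0.75],[0.003,-0.002,-0.228,0,-0.003,0.002,0.7],[0.003,-0.002,-0.228,0,-0.003,0.002,0.7]])

```text
clock: 10.52
position: [0.4765, -0.155, 0.0026]
ee_rot: [0.999, 0.036, -0.0, -0.001]
ft_force: [0.3, 0.5, -0.2]
grip_width: 0.705
```

Call:
arm_command(targets=[[0,0,-0.002,0,0,0,0.6],[0,0,-0.002,0,0,0,0.4],[0,0,-0.002,0,0,0,0.3],[0,0,-0.002,0,0,0,0.3],[0,0,-0.002,0,0,0,0.3]], grip_force=40)

```text
clock: 10.93
position: [0.4777, -0.1547, 0.0028]
ee_rot: [0.999, 0.036, 0.001, -0.001]
ft_force: [-0.8, 1.8, 6.6]
grip_width: 0.493
```

Call:
arm_command(targets=[[0,0,0.05,0,0,0,0.3],[0,0,0.1,0,0,0,0.3],[0,0,0.18,0,0,0,0.3],[0,0,0.24,0,0,0,0.3],[0,0,0.24,0,0,0,0.3]])

```text
clock: 11.35
position: [0.481, -0.1556, 0.1293]
ee_rot: [0.999, 0.036, 0.005, 0.001]
ft_force: [0.4, -0.7, -0.4]
grip_width: 0.495
```

```bash
python3 - <<'E'
from m import *
c=wcam();save(c,'w11.png',1.5)
yaw=-.005;o=np.array([.5835,.1743])
t=o+[.003,-.003];print(t,manip.get_obs()['grip_width']); units(*t,.13,yaw)
E
```

```text
[0.5865 0.1713] 0.49309208337215327
at [ 0.4797 -0.1555  0.1265] clk 11.4 units [0.214, 0.654, 0.007] [0.001, 0.004, -0.037] mm 344
```

View pics/w11.png

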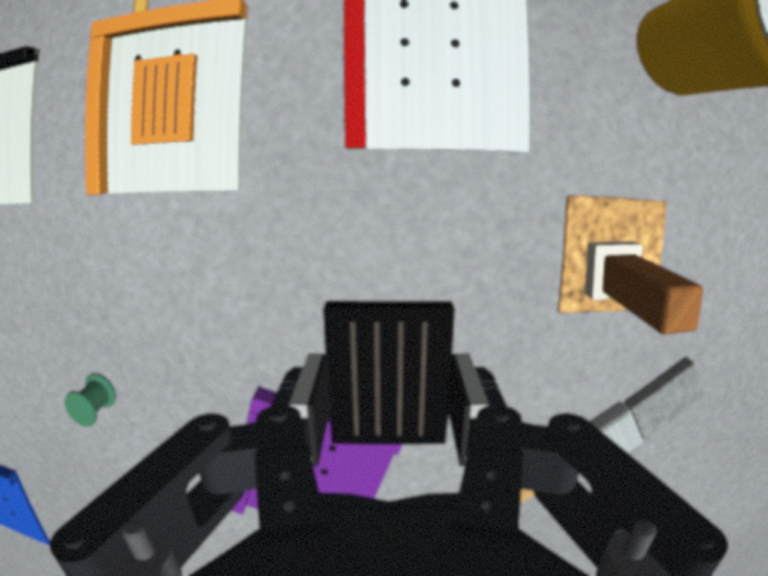

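Call:
arm_command(targets=[[0.2,0.654,0,0,0.004,-0.037,0.3],[0.21,0.654,0,0,0.004,-0.037,0.3],[0.214,0.654,0,0,0.004,-0.037,0.3],[0.214,0.654,0,0,0.004,-0.037,0.3],[0.214,0.654,0,0,0.004,-0.037,0.3],[0.214,0.654,0,0,0.004,-0.037,0.3],[0.214,0.654,0,0,0.004,-0.037,0.3],[0.214,0.654,0,0,0.004,-0.037,0.3]])

```text
clock: 12.07
position: [0.5833, 0.1629, 0.1256]
ee_rot: [1.0, -0.003, -0.001, 0.001]
ft_force: [0.8, -0.4, 0.1]
grip_width: 0.493
```

```bash
python3 - <<'E'
from m import *
units(.5865,.1713,.0095,-.005)
E
```

```text
at [0.5833 0.1629 0.1256] clk 12.0667 units [0.006, 0.017, -0.232] [0.001, -0.001, 0.001] mm 116
```

Call:
arm_command(targets=[[0.006,0.012,-0.0,0,0,0,0.3],[0.006,0.012,-0.07,0,0,0,0.3],[0.006,0.012,-0.14,0,0,0,0.3],[0.006,0.012,-0.19,0,0,0,0.3],[0.006,0.012,-0.22,0,0,0,0.3],[0.006,0.012,-0.232,0,0,0,0.3],[0.006,0.012,-0.232,0,0,0,0.3]])

```text
clock: 12.65
position: [0.5859, 0.1688, 0.0095]
ee_rot: [1.0, -0.003, -0.001, 0.001]
ft_force: [-0.2, 0.5, -0.7]
grip_width: 0.497
```

```bash
python3 - <<'E'
from m import *
save(wcam(),'w12.png',1.5);units(.5865,.171,.009,-.005);print(manip.get_obs()['ft_force'])
E
```

```text
at [0.5865 0.1691 0.01  ] clk 12.7 units [0.0, 0.004, -0.002] [0.001, -0.001, 0.001] mm 2
[-0.12503235 -0.25722921 -1.05994108]
```

View pics/w12.png

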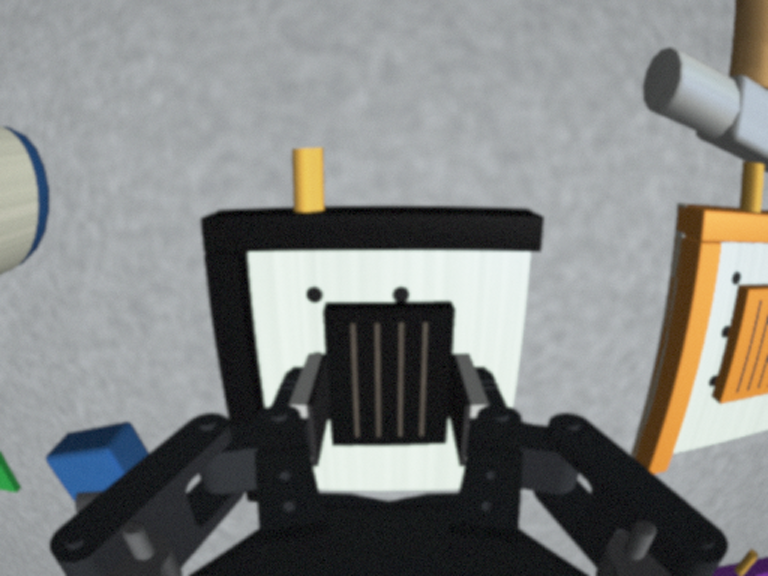

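Call:
arm_command(targets=[[0,0,-0.002,0,0,0,0.5],[0,0,-0.002,0,0,0,0.54],[0,0,-0.002,0,0,0,0.57],[0,0,-0.002,0,0,0,0.57],[0,0,0.06,0,0,0,0.57],[0,0,0.14,0,0,0,0.57],[0,0,0.24,0,0,0,0.7],[0,0,0.28,0,0,0,0.75]])

```text
clock: 13.37
position: [0.5872, 0.1696, 0.154]
ee_rot: [1.0, -0.003, 0.001, 0.001]
ft_force: [0.5, 0.7, 0.7]
grip_width: 0.748
```

```bash
python3 - <<'E'
from m import *
c=wcam();save(c,'w13.png',1.5)
units(.5,-.305,.18,.07)
E
```

```text
at [0.5893 0.1706 0.1591] clk 13.4167 units [-0.179, -0.951, 0.042] [-0.0, 0.004, 0.036] mm 484
```

View pics/w13.png

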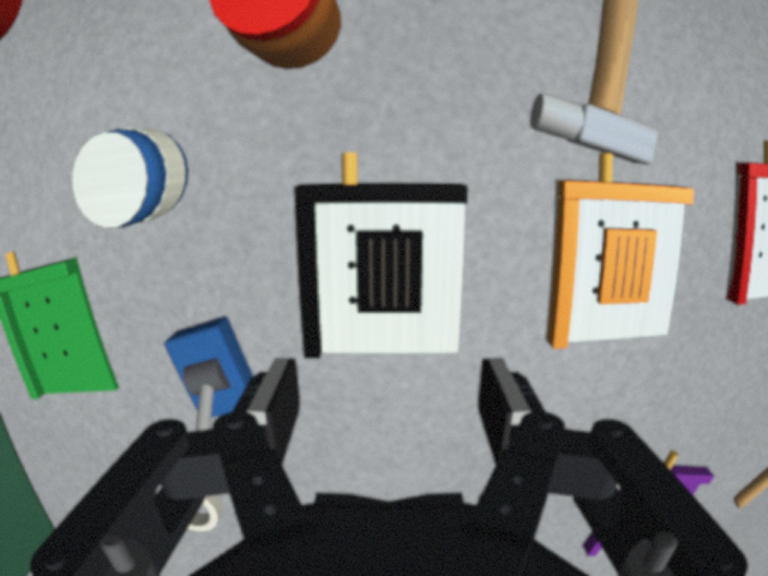

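```bash
python3 - <<'E'
from m import *
c=wcam()
r=wrect(c,(200,125,316,240),white,.006);p(r);plate(r)
p(wrect(c,(235,150,285,212),dark,.014))
units(.5,-.305,.19,.07)
E
```

```text
[0.5749 0.1639] [116.7 110.6] 0.0311
   origin [0.5808 0.1701] home [0.6001 0.1917]
[0.5884 0.1715] [58.3 47.4] -0.0109
at [0.5891 0.1703 0.156 ] clk 13.4667 units [-0.178, -0.951, 0.068] [-0.0, 0.003, 0.036] mm 485
```

Call:
arm_command(targets=[[-0.18,-0.95,0.05,0,0.004,0.036,0.75],[-0.18,-0.95,0.05,0,0.004,0.036,0.75],[-0.18,-0.95,0.05,0,0.004,0.036,0.75],[-0.18,-0.95,0.05,0,0.004,0.036,0.75],[-0.18,-0.95,0.05,0,0.004,0.036,0.75],[-0.18,-0.95,0.05,0,0.004,0.036,0.75],[-0.18,-0.95,0.05,0,0.004,0.036,0.75],[-0.18,-0.95,0.05,0,0.004,0.036,0.75]])

```text
clock: 14.13
position: [0.5251, -0.1601, 0.1714]
ee_rot: [0.999, 0.035, -0.001, 0.0]
ft_force: [1.2, -0.1, 0.4]
grip_width: 0.749
```

```bash
python3 - <<'E'
from m import *
units(.48,-.305,.19,.07)
E
```

```text
at [ 0.5251 -0.1601  0.1714] clk 14.1333 units [-0.09, -0.29, 0.037] [0.0, -0.001, 0.0] mm 153
```

Call:
arm_command(targets=[[-0.13,-0.29,0.037,0,0,0,0.75],[-0.13,-0.29,0.037,0,0,0,0.75],[-0.13,-0.29,0.037,0,0,0,0.75],[-0.13,-0.29,0.037,0,0,0,0.75],[-0.13,-0.29,0.037,0,0,0,0.75],[-0.13,-0.29,0.037,0,0,0,0.75],[-0.13,-0.29,0.037,0,0,0,0.75]])

```text
clock: 14.72
position: [0.4603, -0.3043, 0.1896]
ee_rot: [0.999, 0.035, -0.001, -0.0]
ft_force: [0.1, 0.1, -0.2]
grip_width: 0.752
```

```bash
python3 - <<'E'
from m import *
c=wcam();c=wcam();save(c,'w14.png',1.5);print(c['obs']['position'])
E
```

```text
[ 0.4606805  -0.30364151  0.18966072]
```

View pics/w14.png

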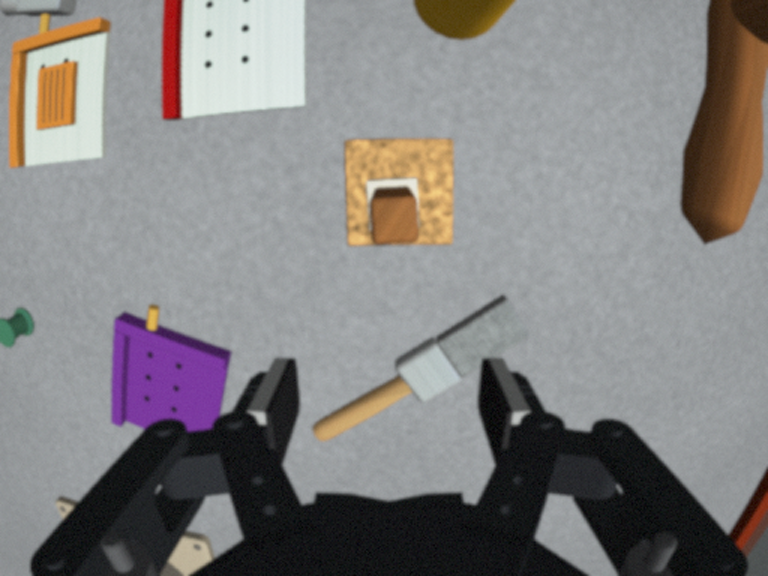

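```bash
python3 - <<'E'
from m import *
c=wcam();save(c,'w15.png',8,(222,85,312,170))
E
```

```text
(no output)
```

View pics/w15.png

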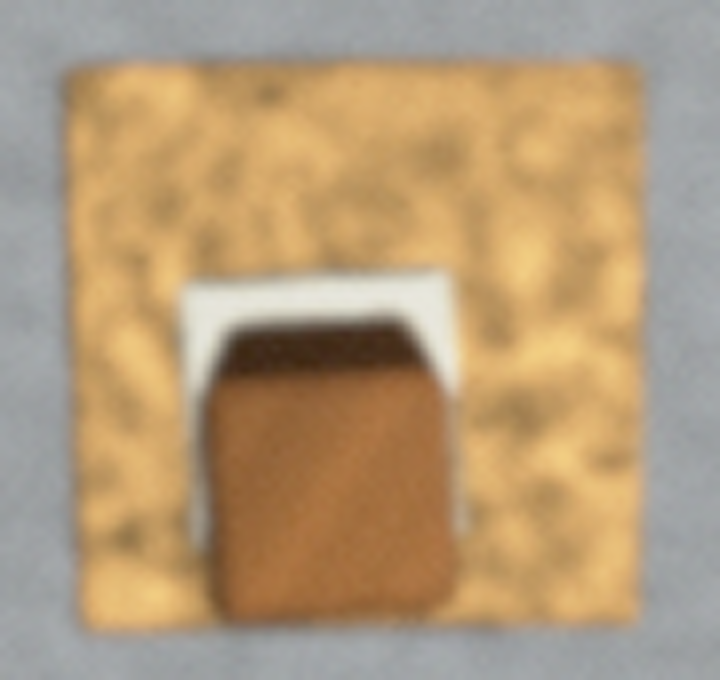

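```bash
python3 - <<'E'
from m import *
c=wcam()
def q(L,z): 
    W=np.array([wonz(c,u/8+222-.44,v/8+85-.44,z)[:2] for u,v in L]);print(np.round(W,4).tolist(),np.round(W.mean(0),4));return W
a=lambda d:np.arctan2(d[1],d[0])
W=q([(207,378),(440,368),(455,612),(228,622)],.094);print('yaw',a(W[0]-W[3]),a(W[1]-W[2]),a(W[0]-W[1])-np.pi/2,a(W[3]-W[2])-np.pi/2)
W=q([(183,287),(455,273)],.018);print('foot far edge yaw',a(W[0]-W[1])-np.pi/2, np.linalg.norm(W[0]-W[1]),'ctr',W.mean(0)-.018*np.array([np.cos(.07),np.sin(.07)]))
W=q([(68,62),(640,62),(640,628),(82,632)],.004);print('mat',a(W[0]-W[3]),a(W[1]-W[2]),a(W[0]-W[1])-np.pi/2)
units(.4925,-.303,.12,.1)
E
```

```text
[[0.5129, -0.2908], [0.5156, -0.3142], [0.4906, -0.3179], [0.4878, -0.2946]] [ 0.5017 -0.3044]
yaw 0.1499480541560555 0.1455257933910416 0.11718808091353039 0.11862977375978634
[[0.5167, -0.2845], [0.5212, -0.3202]] [ 0.519  -0.3024]
foot far edge yaw 0.1257712132217741 0.03593654921203489 ctr [ 0.50103215 -0.30361546]
[[0.5461, -0.2661], [0.5522, -0.3442], [0.4724, -0.3518], [0.466, -0.2727]] [ 0.5092 -0.3087]
mat 0.08144536053667077 0.09559213524478247 0.07758039944703721
at [ 0.4608 -0.3037  0.1898] clk 14.9167 units [0.063, 0.001, -0.14] [-0.0, -0.001, 0.014] mm 77
```

Call:
arm_command(targets=[[0.05,0.0,-0.05,0,0,0.026,0.65],[0.081,-0.001,-0.1,0,0,0.026,0.65],[0.081,-0.001,-0.1,0,0,0.026,0.65],[0.081,-0.001,-0.1,0,0,0.026,0.65]])

```text
clock: 15.25
position: [0.5014, -0.3025, 0.1383]
ee_rot: [0.998, 0.064, -0.002, -0.001]
ft_force: [0.7, 0.3, 0.5]
grip_width: 0.649
```

```bash
python3 - <<'E'
from m import *
c=wcam();save(c,'w16.png',1.5)
units(.5012,-.304,.047,.125)
E
```

```text
at [ 0.5014 -0.3033  0.1397] clk 15.3 units [-0.0, -0.001, -0.185] [-0.0, -0.001, -0.001] mm 93
```

View pics/w16.png

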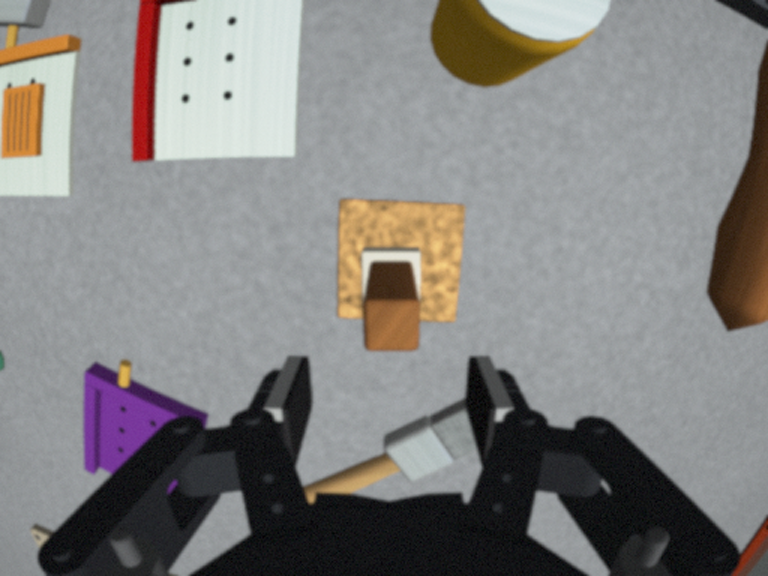

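Call:
arm_command(targets=[[0,-0.002,-0.06,0,0,0,0.65],[0,-0.002,-0.12,0,0,0,0.65],[0,-0.002,-0.17,0,0,0,0.65],[0,-0.002,-0.185,0,0,0,0.6],[0,-0.002,-0.185,0,0,0,0.6]])

```text
clock: 15.72
position: [0.5004, -0.3042, 0.0467]
ee_rot: [0.998, 0.063, -0.002, -0.001]
ft_force: [0.4, -0.7, 0.5]
grip_width: 0.6
```

Call:
arm_command(targets=[[0,0,0,0,0,0,0.4],[0,0,0,0,0,0,0.2],[0,0,0,0,0,0,0.15],[0,0,0,0,0,0,0.1],[0,0,0,0,0,0,0.1],[0,0,0,0,0,0,0.1]], grip_force=60)

```text
clock: 16.22
position: [0.5015, -0.3049, 0.0489]
ee_rot: [0.998, 0.063, -0.001, 0.0]
ft_force: [-2.5, 1.6, 7.8]
grip_width: 0.299
```

Call:
arm_command(targets=[[0,0,0.03,0,0,0,0.1],[0,0,0.08,0,0,0,0.1],[0,0,0.14,0,0,0,0.1],[0,0,0.2,0,0,0,0.1],[0,0,0.2,0,0,0,0.1]])

```text
clock: 16.63
position: [0.5045, -0.3062, 0.1562]
ee_rot: [0.998, 0.063, 0.003, 0.003]
ft_force: [2.2, -0.7, -1.4]
grip_width: 0.296
```

```bash
python3 - <<'E'
from m import *
c=wcam();save(c,'w17.png',1.5)
o=manip.get_obs();print(o['grip_width'],o['ft_force'])
units(.5012,-.304,.147,.125)
E
```

```text
0.29992179870780294 [ 0.48852806  0.24328385 -2.31146863]
at [ 0.5035 -0.3058  0.1532] clk 16.6833 units [-0.005, 0.004, -0.012] [0.002, 0.002, -0.001] mm 7
```

View pics/w17.png

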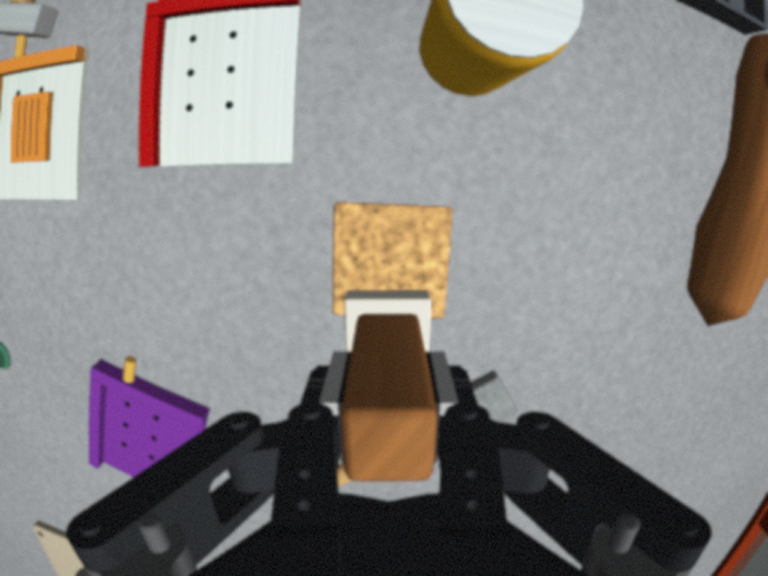

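```bash
cat >> h.py <<'E'
PL={'honey':(.5900,-.0033,.0225),'black':(.5835,.1745,-.005)}
def pu(n,x,y,z):
    ox,oy,a=PL[n]; R=np.array([[np.cos(a),-np.sin(a)],[np.sin(a),np.cos(a)]])
    t=np.array([ox,oy])+R@[x,y]; units(*t,z,a)
    q=R.T@(manip.get_obs()['position'][:2]-[ox,oy]); print('plate frame',np.round(q,4))
E
python3 -c "
from h import *
pu('honey',-.06,-.002,.12)"
```

```text
at [ 0.5035 -0.3058  0.1532] clk 16.6833 units [0.053, 0.598, -0.066] [0.002, 0.002, -0.05] mm 302
plate frame [-0.0933 -0.3005]
```

Call:
arm_command(targets=[[0.005,0.08,0,0.002,0.002,-0.05,0.1],[0.015,0.16,0,0.002,0.002,-0.05,0.1],[0.03,0.24,0,0.002,0.002,-0.05,0.1],[0.04,0.32,-0.02,0.002,0.002,-0.05,0.1],[0.05,0.4,-0.06,0.002,0.002,-0.05,0.1],[0.053,0.48,-0.066,0.002,0.002,-0.05,0.1],[0.053,0.56,-0.066,0.002,0.002,-0.05,0.1],[0.053,0.598,-0.066,0.002,0.002,-0.05,0.1]])

```text
clock: 17.35
position: [0.5288, -0.0005, 0.1194]
ee_rot: [1.0, 0.014, -0.0, -0.001]
ft_force: [-0.1, 1.7, -1.3]
grip_width: 0.296
```

Call:
arm_command(targets=[[0,0.03,0,0,0,0,0.1],[0,0.03,0,0,0,0,0.1]])

```text
clock: 17.52
position: [0.5279, 0.0197, 0.119]
ee_rot: [1.0, 0.017, -0.001, -0.002]
ft_force: [-0.6, 0.5, -1.8]
grip_width: 0.297
```

```bash
python3 -c "
from m import *
c=wcam();save(c,'w18.png',1.5)
pu('honey',-.06,-.002,.052)"
```

```text
at [0.5281 0.0171 0.119 ] clk 17.5667 units [0.004, -0.047, -0.134] [-0.001, -0.001, -0.005] mm 71
plate frame [-0.0614  0.0218]
```

View pics/w18.png

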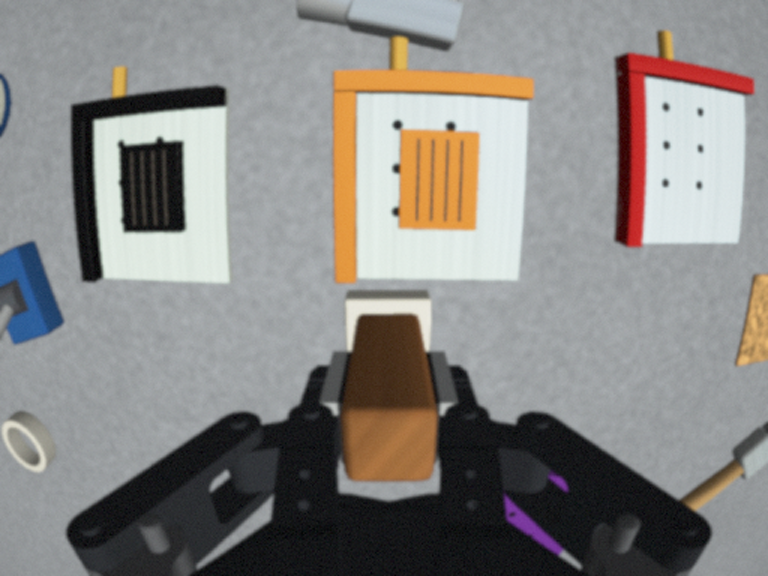

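Call:
arm_command(targets=[[0.0,-0.047,0,0,0,-0.005,0.1],[0.0,-0.047,-0.07,0,0,-0.005,0.1],[0.0,-0.047,-0.12,0,0,-0.005,0.1],[0.0,-0.047,-0.134,0,0,-0.005,0.1],[0.0,-0.047,-0.134,0,0,-0.005,0.1],[0.0,-0.047,-0.134,0,0,-0.005,0.1]])

```text
clock: 18.07
position: [0.5279, -0.0072, 0.0519]
ee_rot: [1.0, 0.01, -0.001, -0.001]
ft_force: [-1.1, 0.4, -1.7]
grip_width: 0.299
```

```bash
python3 -c "
from m import *
c=wcam();save(c,'w19.png',1.5)
pu('honey',-.028,-.002,.052)"
```

```text
at [ 0.528 -0.007  0.052] clk 18.1167 units [0.068, 0.002, -0.0] [-0.001, -0.001, 0.001] mm 34
plate frame [-0.062  -0.0023]
```

View pics/w19.png

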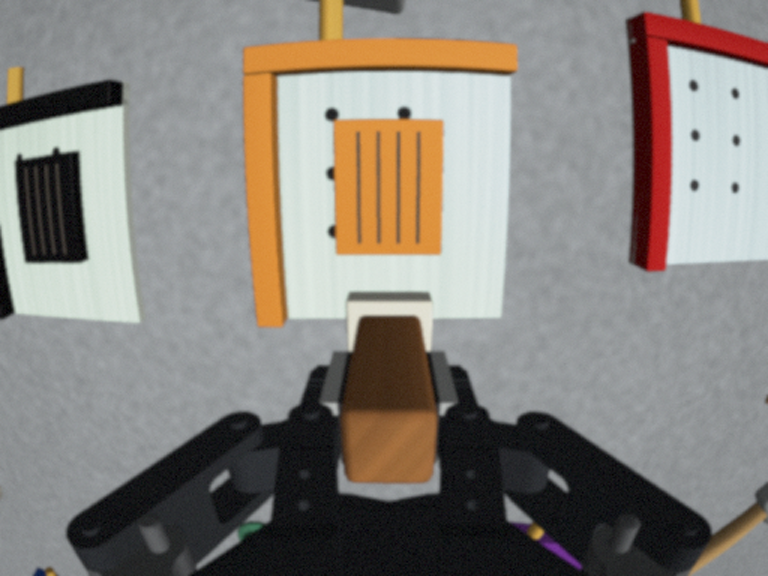

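Call:
arm_command(targets=[[0.01,0,0,0,0,0,0.1],[0.02,0,0,0,0,0,0.1],[0.03,0.001,0,0,0,0,0.1],[0.04,0.001,0,0,0,0,0.1],[0.05,0.001,0,0,0,0,0.1],[0.058,0.002,0,0,0,0,0.1],[0.065,0.002,0,0,0,0,0.1],[0.066,0.002,0,0,0,0,0.1]])

```text
clock: 18.78
position: [0.5617, -0.0059, 0.052]
ee_rot: [1.0, 0.011, -0.001, -0.001]
ft_force: [-0.7, 0.2, -1.8]
grip_width: 0.297
```

Call:
arm_command(targets=[[0.003,0,0,0,0,0,0.1],[0.005,0,0,0,0,0,0.1],[0.005,0,0,0,0,0,0.1]])

```text
clock: 19.03
position: [0.5643, -0.0059, 0.052]
ee_rot: [1.0, 0.011, -0.001, -0.001]
ft_force: [0.5, -0.1, -1.2]
grip_width: 0.298
```

```bash
python3 -c "
from m import *
c=wcam();save(c,'w20.png',1.5)
pu('honey',-.026,-.002,.052);print(manip.get_obs()['ft_force'])"
```

```text
at [ 0.5642 -0.0059  0.052 ] clk 19.0833 units [-0.0, -0.0, 0.0] [-0.001, -0.001, 0.001] mm 0
plate frame [-0.0259 -0.002 ]
[-0.09873132 -0.41752478 -1.1996979 ]
```

View pics/w20.png

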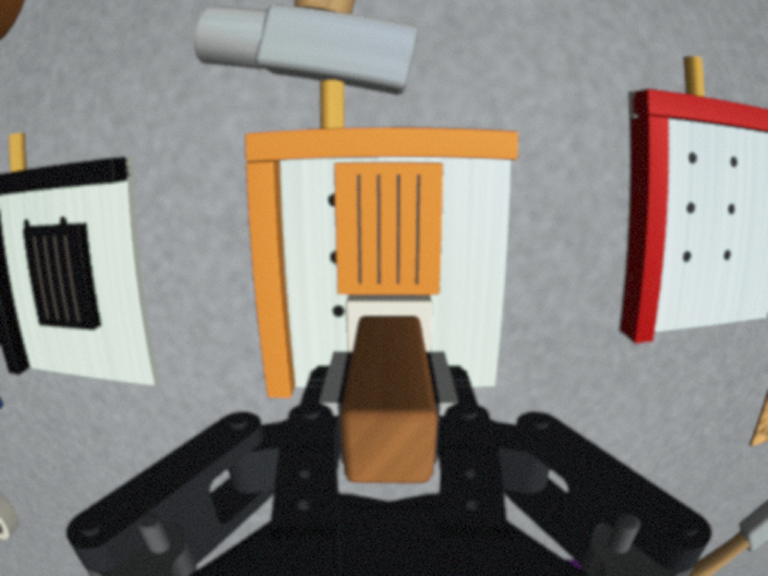

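Call:
arm_command(targets=[[0.002,0,0,0,0,0,0.1],[0.004,0,0,0,0,0,0.1],[0.005,0,0,0,0,0,0.1],[0.005,0,0,0,0,0,0.1]])

```text
clock: 19.42
position: [0.5663, -0.006, 0.0519]
ee_rot: [1.0, 0.011, -0.001, -0.001]
ft_force: [-2.2, -0.4, -0.1]
grip_width: 0.298
```

Call:
arm_command(targets=[[0.002,0,0,0,0,0,0.1],[0.003,0,0,0,0,0,0.1],[0.003,0,0,0,0,0,0.1]])

```text
clock: 19.67
position: [0.5667, -0.006, 0.0515]
ee_rot: [1.0, 0.011, -0.003, -0.001]
ft_force: [-7.2, -0.2, 2.2]
grip_width: 0.299
```

Call:
arm_command(targets=[[-0.02,0,0.004,0,0,0,0.1],[-0.04,0,0.004,0,0,0,0.1],[-0.04,-0.05,0.004,0,0,0,0.1],[-0.038,-0.117,0.004,0,0,0,0.1],[-0.02,-0.117,0.004,0,0,0,0.1],[0.04,-0.116,0.004,0,0,0,0.1],[0.09,-0.115,0.004,0,0,0,0.1],[0.09,-0.115,0.004,0,0,0,0.1]])

```text
clock: 20.33
position: [0.6158, -0.0634, 0.0538]
ee_rot: [1.0, 0.01, -0.001, -0.002]
ft_force: [0.4, -0.0, -1.1]
grip_width: 0.296
```

```bash
python3 -c "
from m import *
c=wcam();save(c,'w21.png',1.5)
pu('honey',.022,-.024,.052);print(manip.get_obs()['ft_force'])"
```

```text
at [ 0.6137 -0.0632  0.0534] clk 20.3833 units [-0.002, 0.073, -0.003] [-0.002, -0.002, 0.001] mm 36
plate frame [ 0.0224 -0.0604]
[ 0.08037808  0.97159455 -1.9876444 ]
```

View pics/w21.png

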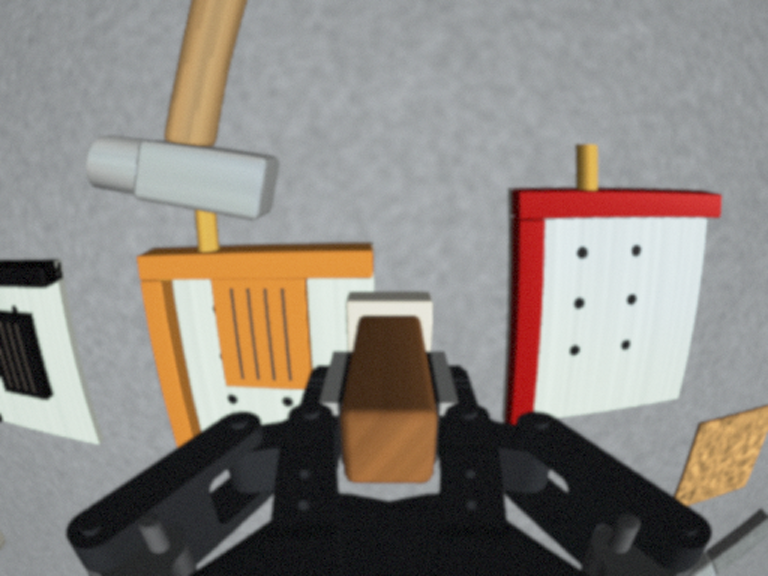

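Call:
arm_command(targets=[[-0.001,0.012,-0.003,0,0,0,0.1],[-0.001,0.024,-0.003,0,0,0,0.1],[-0.002,0.036,-0.003,0,0,0,0.1],[-0.002,0.046,-0.003,0,0,0,0.1],[-0.002,0.056,-0.003,0,0,0,0.1],[-0.002,0.064,-0.003,0,0,0,0.1],[-0.002,0.072,-0.003,0,0,0,0.1],[-0.002,0.073,-0.003,0,0,0,0.1]])

```text
clock: 21.05
position: [0.6127, -0.0255, 0.052]
ee_rot: [1.0, 0.011, -0.002, -0.002]
ft_force: [0.4, 0.5, -1.8]
grip_width: 0.301
```

Call:
arm_command(targets=[[0,0.003,0,0,0,0,0.1],[0,0.006,0,0,0,0,0.1],[0,0.006,0,0,0,0,0.1]])

```text
clock: 21.3
position: [0.6127, -0.0223, 0.0521]
ee_rot: [1.0, 0.011, -0.002, -0.002]
ft_force: [-0.9, -0.1, -1.2]
grip_width: 0.297
```

```bash
python3 -c "
from m import *
c=wcam();save(c,'w22.png',1.5)
pu('honey',.022,-.019,.052);print(manip.get_obs()['ft_force'])"
```

```text
at [ 0.6127 -0.0225  0.052 ] clk 21.35 units [-0.001, 0.001, -0.0] [-0.002, -0.002, 0.0] mm 1
plate frame [ 0.0223 -0.0197]
[-0.27207567  0.30633796 -1.57661094]
```

View pics/w22.png

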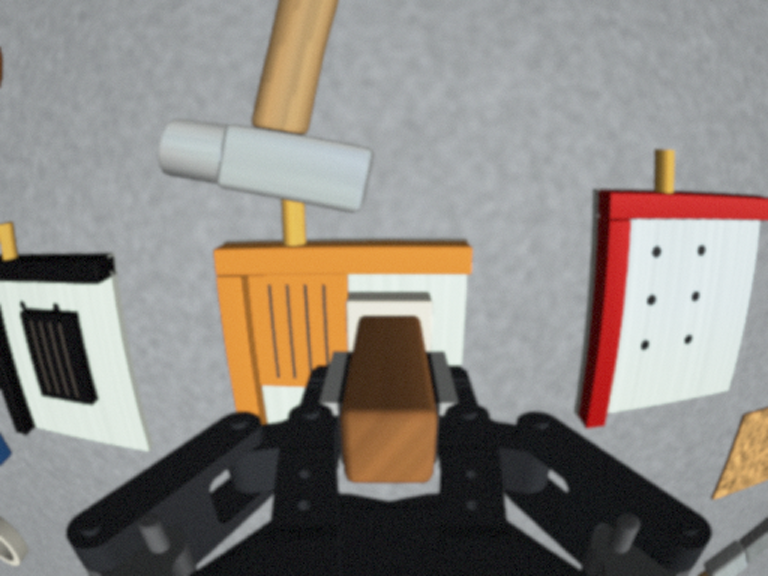

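Nearly there; press on in 1 mm steps until force shows.

Call:
arm_command(targets=[[0,0.002,0,0,0,0,0.1],[0,0.003,0,0,0,0,0.1],[0,0.003,0,0,0,0,0.1]])

```text
clock: 21.6
position: [0.6127, -0.0209, 0.052]
ee_rot: [1.0, 0.011, -0.002, -0.002]
ft_force: [-0.1, 0.2, -1.7]
grip_width: 0.301
```

Call:
arm_command(targets=[[0,0.002,0,0,0,0,0.1],[0,0.003,0,0,0,0,0.1],[0,0.003,0,0,0,0,0.1]])

```text
clock: 21.85
position: [0.6128, -0.0205, 0.052]
ee_rot: [1.0, 0.011, -0.002, -0.001]
ft_force: [0.6, -3.2, -2.0]
grip_width: 0.296
```

Call:
arm_command(targets=[[0,0.002,0,0,0,0,0.1],[0,0.003,0,0,0,0,0.1],[0,0.003,0,0,0,0,0.1]])

```text
clock: 22.1
position: [0.6129, -0.0204, 0.0521]
ee_rot: [1.0, 0.01, -0.002, -0.0]
ft_force: [-0.3, -5.9, -1.3]
grip_width: 0.297
```

Call:
arm_command(targets=[[0,-0.02,0,0,0,0,0.1],[0,-0.045,0.004,0,0,0,0.1],[-0.05,-0.045,0.004,0,0,0,0.1],[-0.1,-0.045,0.004,0,0,0,0.1],[-0.15,-0.045,0.004,0,0,0,0.1],[-0.15,0.0,0.004,0,0,0,0.1],[-0.15,0.05,0.004,0,0,0,0.1],[-0.15,0.07,0.004,0,0,0,0.1]])

```text
clock: 22.77
position: [0.5377, 0.0173, 0.0547]
ee_rot: [1.0, 0.011, -0.001, -0.001]
ft_force: [-0.3, 0.6, 0.4]
grip_width: 0.296
```

```bash
python3 -c "
from m import *
c=wcam();save(c,'w23.png',1.5)
pu('honey',-.026,.02,.052);print(manip.get_obs()['ft_force'])"
```

```text
at [0.5378 0.0186 0.0547] clk 22.8167 units [0.051, -0.005, -0.005] [-0.001, -0.001, -0.001] mm 26
plate frame [-0.0516  0.0231]
[ 0.70508159  2.01670006 -1.2468402 ]
```

View pics/w23.png

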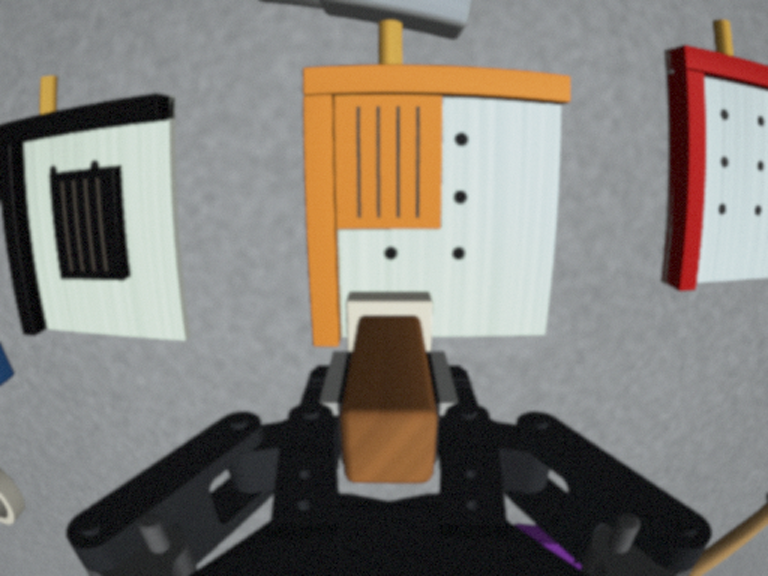

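Call:
arm_command(targets=[[0.0,-0.007,-0.005,0,0,0,0.1],[0.015,-0.007,-0.005,0,0,0,0.1],[0.03,-0.007,-0.005,0,0,0,0.1],[0.042,-0.007,-0.005,0,0,0,0.1],[0.05,-0.006,-0.005,0,0,0,0.1],[0.055,-0.006,-0.005,0,0,0,0.1],[0.058,-0.006,-0.005,0,0,0,0.1],[0.058,-0.006,-0.005,0,0,0,0.1]])

```text
clock: 23.48
position: [0.5661, 0.0154, 0.0517]
ee_rot: [1.0, 0.012, -0.002, -0.001]
ft_force: [-3.6, -0.9, -0.9]
grip_width: 0.296
```

Call:
arm_command(targets=[[0.001,0,0,0,0,0,0.1],[0.003,0,0,0,0,0,0.1],[0.003,0,0,0,0,0,0.1]])

```text
clock: 23.73
position: [0.5663, 0.0153, 0.0513]
ee_rot: [1.0, 0.012, -0.004, -0.001]
ft_force: [-6.8, 1.5, 1.5]
grip_width: 0.298
```

Call:
arm_command(targets=[[-0.03,0,0,0,0,0,0.1],[-0.06,0,0.02,0,0,0,0.1],[-0.09,0,0.06,0,0,0,0.1],[-0.1,0.02,0.1,0,0,-0.01,0.1],[-0.1,0.05,0.1,0,0,-0.01,0.1],[-0.1,0.1,0.1,0,0,-0.01,0.1],[-0.1,0.1,0.1,0,0,-0.01,0.1]])

```text
clock: 24.32
position: [0.5166, 0.0703, 0.1024]
ee_rot: [1.0, 0.004, -0.003, -0.002]
ft_force: [-0.4, 1.0, -1.7]
grip_width: 0.301
```

```bash
python3 -c "
from m import *
c=wcam();c=wcam();save(c,'w24.png',1.5)
pu('black',-.062,-.003,.052)
r=wrect(c,(70,60,225,235),dark,.014);p(r)
"
```

```text
at [0.5166 0.0664 0.1017] clk 24.4167 units [0.01, 0.211, -0.099] [-0.001, -0.003, -0.005] mm 117
plate frame [-0.0664 -0.1084]
[0.5878 0.1693] [57.2 46.8] -0.0042
```

View pics/w24.png

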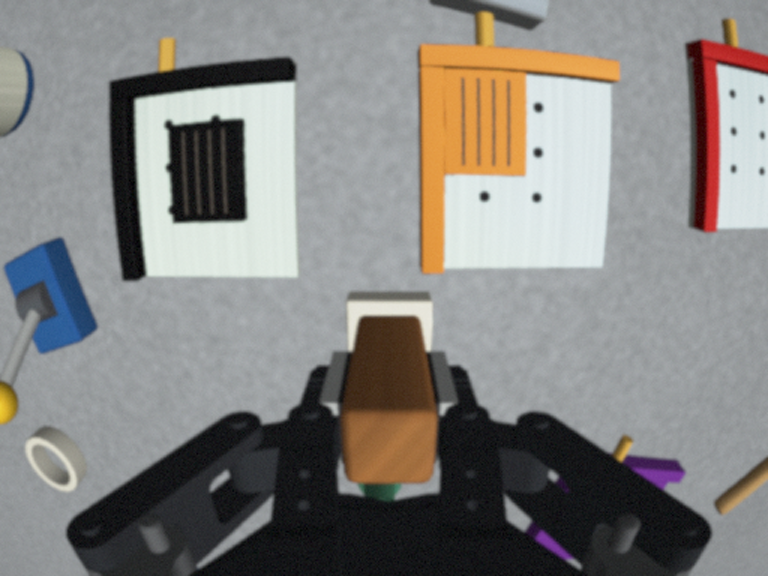

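Call:
arm_command(targets=[[0.0,0.06,0,0,-0.003,-0.005,0.1],[0.0,0.13,0,0,-0.003,-0.005,0.1],[0.005,0.2,-0.02,0,-0.003,-0.005,0.1],[0.005,0.206,-0.06,0,-0.003,-0.005,0.1],[0.005,0.206,-0.09,0,-0.003,-0.005,0.1],[0.005,0.206,-0.099,0,-0.003,-0.005,0.1],[0.005,0.206,-0.099,0,-0.003,-0.005,0.1]])

```text
clock: 25.0
position: [0.5189, 0.1688, 0.0515]
ee_rot: [1.0, -0.003, -0.001, -0.001]
ft_force: [0.9, 0.2, -0.7]
grip_width: 0.297
```

```bash
python3 -c "
from m import *
c=wcam();save(c,'w25.png',1.5)
pu('black',-.026,-.005,.052)
"
```

```text
at [0.5194 0.1686 0.052 ] clk 25.05 units [0.076, 0.002, -0.0] [-0.001, -0.0, 0.0] mm 38
plate frame [-0.0641 -0.0062]
```

View pics/w25.png

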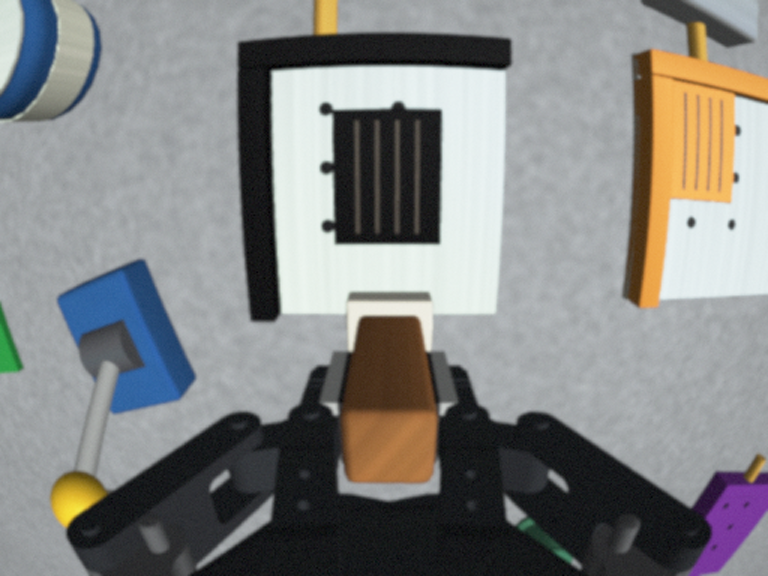

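Call:
arm_command(targets=[[0.012,0,0,0,0,0,0.1],[0.024,0,0,0,0,0,0.1],[0.034,0,0,0,0,0,0.1],[0.044,0,0,0,0,0,0.1],[0.054,0,0,0,0,0,0.1],[0.064,0,0,0,0,0,0.1],[0.072,0,0,0,0,0,0.1],[0.075,0,0,0,0,0,0.1]])

```text
clock: 25.72
position: [0.5575, 0.1685, 0.052]
ee_rot: [1.0, -0.003, -0.0, -0.001]
ft_force: [0.1, -0.3, -2.0]
grip_width: 0.298
```

Call:
arm_command(targets=[[0.003,0,0,0,0,0,0.1],[0.004,0,0,0,0,0,0.1],[0.004,0,0,0,0,0,0.1]])

```text
clock: 25.97
position: [0.5595, 0.1686, 0.0519]
ee_rot: [1.0, -0.003, -0.0, -0.001]
ft_force: [-0.2, 0.4, -1.5]
grip_width: 0.297
```

Call:
arm_command(targets=[[0.002,0,0,0,0,0,0.1],[0.004,0,0,0,0,0,0.1],[0.004,0,0,0,0,0,0.1]])

```text
clock: 26.22
position: [0.56, 0.1686, 0.0516]
ee_rot: [1.0, -0.003, -0.002, -0.001]
ft_force: [-6.9, -1.1, 2.5]
grip_width: 0.296
```

```bash
python3 -c "
from m import *
c=wcam();save(c,'w26.png',3,(130,60,380,240))
pu('black',-.026,-.005,.052);print(manip.get_obs()['ft_force'])
"
```

```text
at [0.56   0.1687 0.0516] clk 26.2667 units [-0.005, 0.002, 0.001] [-0.001, -0.002, 0.0] mm 3
plate frame [-0.0235 -0.0059]
[-6.42764553 -0.59711404  2.37704013]
```

View pics/w26.png

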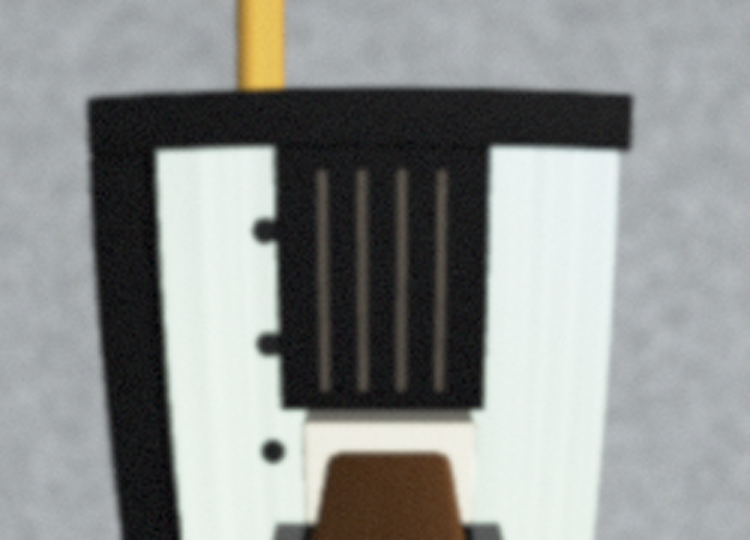

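Call:
arm_command(targets=[[-0.02,0,0.004,0,0,0,0.1],[-0.04,0,0.004,0,0,0,0.1],[-0.04,-0.05,0.004,0,0,0,0.1],[-0.04,-0.113,0.004,0,0,0,0.1],[-0.02,-0.113,0.004,0,0,0,0.1],[0.04,-0.113,0.004,0,0,0,0.1],[0.09,-0.113,0.004,0,0,0,0.1],[0.09,-0.113,0.004,0,0,0,0.1]])

```text
clock: 26.93
position: [0.6091, 0.1111, 0.0539]
ee_rot: [1.0, -0.004, -0.0, -0.001]
ft_force: [-0.2, -0.0, -1.8]
grip_width: 0.294
```

```bash
python3 -c "
from m import *
c=wcam();save(c,'w27.png',1.5)
pu('black',.022,-.022,.052);print(manip.get_obs()['ft_force'])"
```

```text
at [0.6069 0.1118 0.0535] clk 26.9833 units [-0.003, 0.081, -0.003] [-0.001, -0.001, 0.001] mm 41
plate frame [ 0.0237 -0.0626]
[-0.81334495  0.65640736 -1.8492892 ]
```

View pics/w27.png

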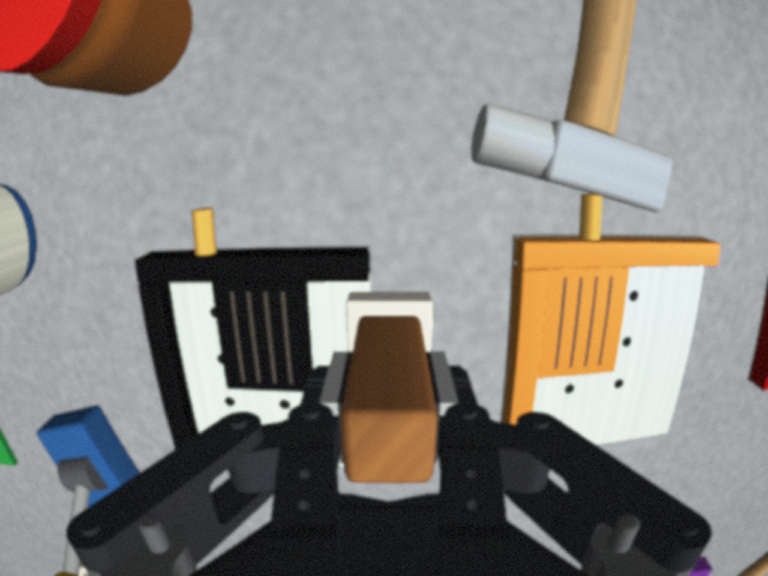

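Call:
arm_command(targets=[[-0.003,0.014,-0.003,0,0,0,0.1],[-0.003,0.026,-0.003,0,0,0,0.1],[-0.003,0.038,-0.003,0,0,0,0.1],[-0.003,0.049,-0.003,0,0,0,0.1],[-0.003,0.06,-0.003,0,0,0,0.1],[-0.003,0.07,-0.003,0,0,0,0.1],[-0.003,0.078,-0.003,0,0,0,0.1],[-0.003,0.08,-0.003,0,0,0,0.1]])

```text
clock: 27.65
position: [0.6052, 0.1529, 0.0521]
ee_rot: [1.0, -0.003, -0.001, -0.002]
ft_force: [0.2, 0.5, -2.2]
grip_width: 0.3
```

Call:
arm_command(targets=[[0,0.003,0,0,0,0,0.1],[0,0.004,0,0,0,0,0.1],[0,0.004,0,0,0,0,0.1]])

```text
clock: 27.9
position: [0.6052, 0.155, 0.0521]
ee_rot: [1.0, -0.003, -0.001, -0.002]
ft_force: [-0.4, -0.9, -1.5]
grip_width: 0.296
```

Call:
arm_command(targets=[[0,0.002,0,0,0,0,0.1],[0,0.004,0,0,0,0,0.1],[0,0.004,0,0,0,0,0.1]])

```text
clock: 28.15
position: [0.6054, 0.1558, 0.0521]
ee_rot: [1.0, -0.004, -0.001, -0.001]
ft_force: [-0.8, -3.7, -0.4]
grip_width: 0.295
```

Call:
arm_command(targets=[[0,0.002,0,0,0,0,0.1],[0,0.003,0,0,0,0,0.1],[0,0.003,0,0,0,0,0.1]])

```text
clock: 28.4
position: [0.6055, 0.1559, 0.052]
ee_rot: [1.0, -0.004, -0.001, 0.0]
ft_force: [-0.3, -5.8, 0.8]
grip_width: 0.294
```

```bash
python3 -c "
from m import *
c=wcam();save(c,'w28.png',3,(130,120,380,300))
pu('black',.022,-.0177,.052);print(manip.get_obs()['ft_force'])"
```

```text
at [0.6055 0.1559 0.052 ] clk 28.45 units [-0.0, 0.002, -0.0] [-0.0, -0.001, 0.001] mm 1
plate frame [ 0.0221 -0.0185]
[-1.22547488 -5.94108471  0.34625559]
```

View pics/w28.png

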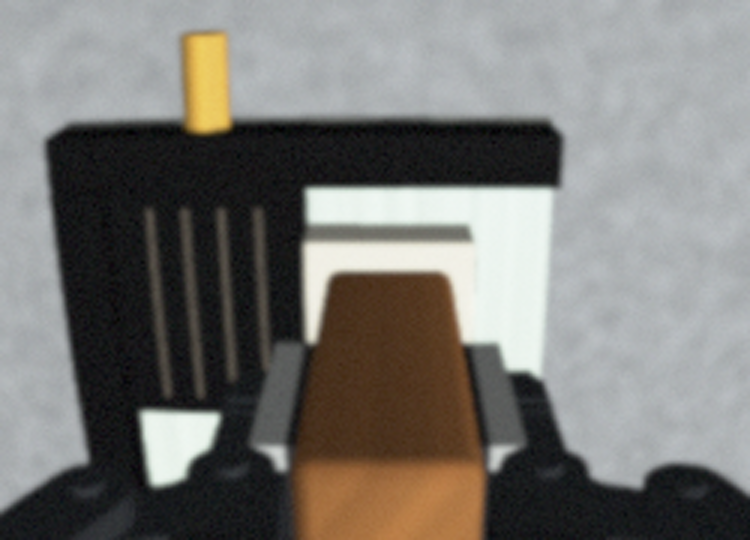

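Call:
arm_command(targets=[[0,-0.02,0,0,0,0,0.1],[0,-0.045,0.004,0,0,0,0.1],[-0.05,-0.045,0.004,0,0,0,0.1],[-0.1,-0.045,0.004,0,0,0,0.1],[-0.134,-0.045,0.004,0,0,0,0.1],[-0.134,-0.02,0.004,0,0,0,0.1],[-0.134,0.03,0.004,0,0,0,0.1],[-0.134,0.069,0.0,0,0,0,0.1]])

```text
clock: 29.12
position: [0.5392, 0.1908, 0.0528]
ee_rot: [1.0, -0.005, -0.001, -0.0]
ft_force: [0.9, 1.4, -2.5]
grip_width: 0.298
```

Call:
arm_command(targets=[[0,0,0,0,0,0,0.1]])

```text
clock: 29.2
position: [0.5385, 0.1953, 0.0533]
ee_rot: [1.0, -0.003, -0.0, -0.002]
ft_force: [-1.1, 1.4, -1.8]
grip_width: 0.299
```

```bash
python3 -c "
from m import *
c=wcam();save(c,'w29.png',1.5)
pu('black',-.025,.018,.052);print(manip.get_obs()['ft_force'])"
```

```text
at [0.5391 0.1932 0.0533] clk 29.25 units [0.039, -0.001, -0.003] [-0.001, -0.0, 0.001] mm 20
plate frame [-0.0445  0.0184]
[ 0.31248545 -0.3097226  -1.56559012]
```

View pics/w29.png

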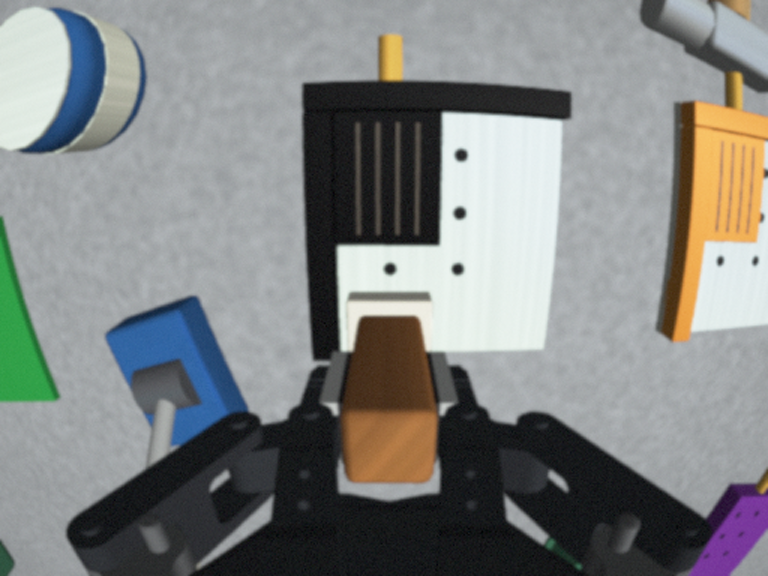

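Call:
arm_command(targets=[[0.01,-0.001,-0.003,0,0,0,0.1],[0.02,-0.001,-0.003,0,0,0,0.1],[0.03,-0.001,-0.003,0,0,0,0.1],[0.036,-0.001,-0.003,0,0,0,0.1],[0.04,-0.001,-0.003,0,0,0,0.1],[0.042,-0.001,-0.003,0,0,0,0.1],[0.042,-0.001,-0.003,0,0,0,0.1]])

```text
clock: 29.83
position: [0.5598, 0.1923, 0.0515]
ee_rot: [1.0, -0.004, -0.001, -0.001]
ft_force: [-1.1, -0.7, -2.5]
grip_width: 0.298
```

Call:
arm_command(targets=[[0.001,0,0,0,0,0,0.1],[0.003,0,0,0,0,0,0.1],[0.003,0,0,0,0,0,0.1]])

```text
clock: 30.08
position: [0.5601, 0.1924, 0.0513]
ee_rot: [1.0, -0.003, -0.002, -0.001]
ft_force: [-6.5, -1.7, 1.2]
grip_width: 0.295
```

Call:
arm_command(targets=[[-0.03,0,0,0,0,0,0.1],[-0.05,0,0.02,0,0,0,0.1],[-0.06,-0.03,0.08,0,0,0,0.1],[-0.06,-0.11,0.15,0,0,0,0.1],[-0.06,-0.2,0.2,0,0,0,0.1],[-0.06,-0.24,0.22,0,0,0,0.1],[-0.06,-0.24,0.22,0,0,0,0.1]])

```text
clock: 30.67
position: [0.5329, 0.0645, 0.1651]
ee_rot: [1.0, -0.008, 0.001, 0.001]
ft_force: [1.2, -0.9, -2.0]
grip_width: 0.3
```

```bash
python3 -c "
from m import *
c=wcam();c=wcam();save(c,'w30.png',3,(90,30,350,200)); save(cam('scene'),'s30.png',3,(110,180,340,320))
units(.508,-.307,.16,.085)"
```

```text
at [0.5304 0.0721 0.1616] clk 30.8167 units [-0.045, -0.758, -0.003] [-0.001, -0.001, 0.044] mm 380
```

View pics/w30.png

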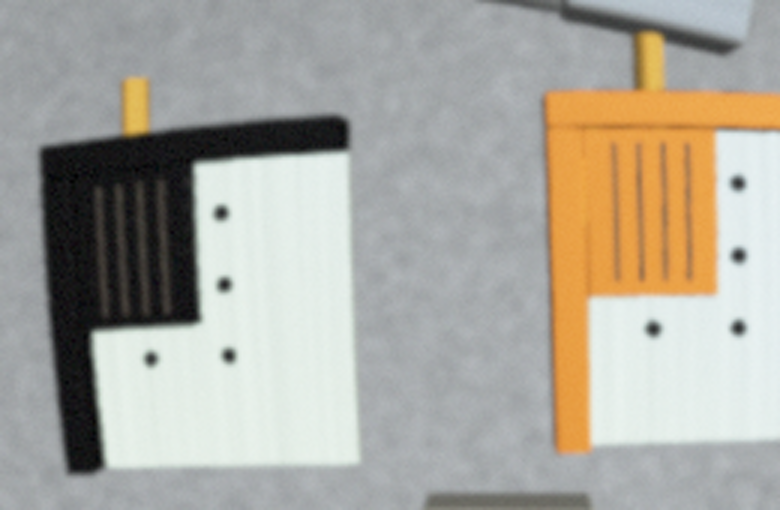

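View pics/s30.png

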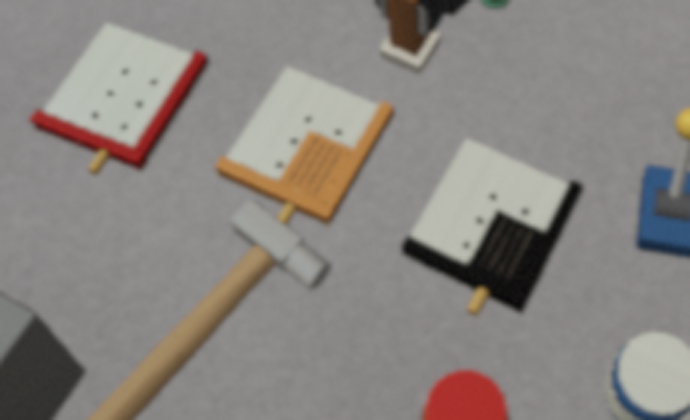

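Call:
arm_command(targets=[[-0.045,-0.758,0,0,0,0.044,0.1],[-0.045,-0.758,0,0,0,0.044,0.1],[-0.045,-0.758,0,0,0,0.044,0.1],[-0.045,-0.758,0,0,0,0.044,0.1],[-0.045,-0.758,0,0,0,0.044,0.1],[-0.045,-0.758,0,0,0,0.044,0.1],[-0.045,-0.758,0,0,0,0.044,0.1],[-0.045,-0.758,0,0,0,0.044,0.1]])

```text
clock: 31.48
position: [0.5109, -0.2606, 0.1609]
ee_rot: [0.999, 0.044, -0.001, -0.001]
ft_force: [1.4, 0.8, -2.3]
grip_width: 0.302
```

```bash
python3 -c "
from m import *
units(.508,-.307,.12,.085)"
```

```text
at [ 0.5109 -0.2606  0.1609] clk 31.4833 units [-0.006, -0.093, -0.082] [-0.001, -0.001, -0.001] mm 62
```

Call:
arm_command(targets=[[-0.006,-0.093,-0.0,0,0,0,0.1],[-0.006,-0.093,-0.04,0,0,0,0.1],[-0.006,-0.093,-0.1,0,0,0,0.1],[-0.006,-0.093,-0.16,0,0,0,0.1],[-0.006,-0.093,-0.2,0,0,0,0.1],[-0.006,-0.093,-0.216,0,0,0,0.1],[-0.006,-0.093,-0.216,0,0,0,0.1]])

```text
clock: 32.07
position: [0.5077, -0.3051, 0.0509]
ee_rot: [0.999, 0.045, -0.003, -0.002]
ft_force: [-0.2, 0.5, -1.0]
grip_width: 0.298
```

```bash
python3 -c "
from m import *
c=wcam();save(c,'w31.png',1.5);print(manip.get_obs()['ft_force'])
units(.508,-.307,.049,.085)"
```

```text
[ 0.20354102 -0.05276332 -1.72124882]
at [ 0.5085 -0.3057  0.0525] clk 32.1167 units [-0.001, -0.003, -0.007] [-0.002, -0.002, -0.002] mm 4
```

View pics/w31.png

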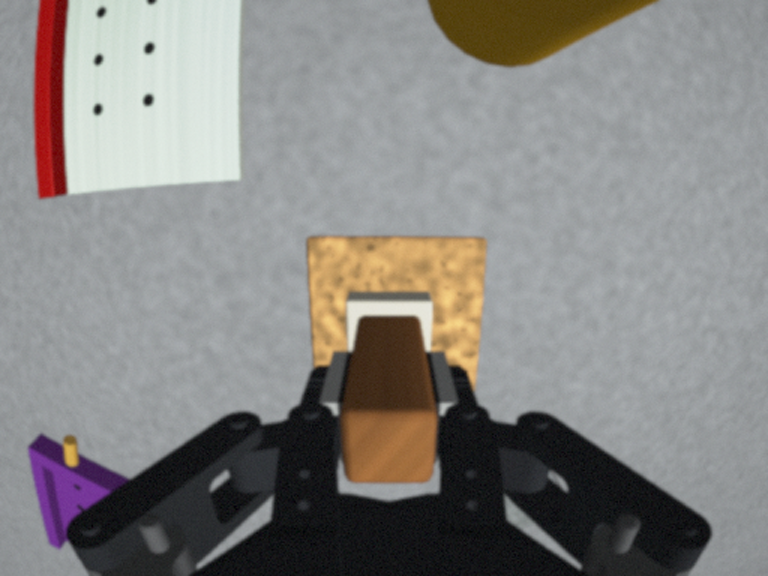

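Call:
arm_command(targets=[[0,-0.002,-0.004,0,0,0,0.1],[0,-0.002,-0.007,0,0,0,0.1],[0,-0.002,-0.009,0,0,0,0.1],[0,-0.002,-0.009,0,0,0,0.1]])

```text
clock: 32.45
position: [0.5087, -0.3068, 0.0485]
ee_rot: [0.999, 0.045, -0.001, -0.002]
ft_force: [-0.5, -0.1, -2.0]
grip_width: 0.303
```

Call:
arm_command(targets=[[0,0,-0.001,0,0,0,0.1],[0,0,-0.003,0,0,0,0.1],[0,0,-0.003,0,0,0,0.1]])

```text
clock: 32.7
position: [0.509, -0.3071, 0.0483]
ee_rot: [0.999, 0.045, -0.001, -0.001]
ft_force: [-3.8, 1.3, 8.8]
grip_width: 0.297
```

Call:
arm_command(targets=[[0,0,0.001,0,0,0,0.32],[0,0,0.001,0,0,0,0.4],[0,0,0.001,0,0,0,0.5],[0,0,0.001,0,0,0,0.55],[0,0,0.001,0,0,0,0.55]])

```text
clock: 33.12
position: [0.509, -0.3071, 0.0487]
ee_rot: [0.999, 0.045, -0.001, -0.001]
ft_force: [0.4, 0.0, 0.2]
grip_width: 0.555
```

Call:
arm_command(targets=[[0,0,0.06,0,0,0,0.55],[0,0,0.13,0,0,0,0.55],[0,0,0.2,0,0,0,0.55],[0,0,0.26,0,0,0,0.55],[-0.08,0,0.28,0,0,0,0.3],[-0.08,0,0.28,0,0,0,0.1]])

```text
clock: 33.62
position: [0.4659, -0.3086, 0.1916]
ee_rot: [0.999, 0.043, -0.001, 0.001]
ft_force: [0.5, -1.5, -0.7]
grip_width: 0.281
```

```bash
python3 -c "
from m import *
c=wcam();c=wcam();save(c,'w32.png',1.5);save(cam('top'),'t32.png',1.5)
units(.49,.1,.2,.286)"
```

```text
at [ 0.4689 -0.3072  0.1888] clk 33.7667 units [0.042, 0.814, 0.022] [-0.001, -0.001, 0.094] mm 408
```

View pics/w32.png

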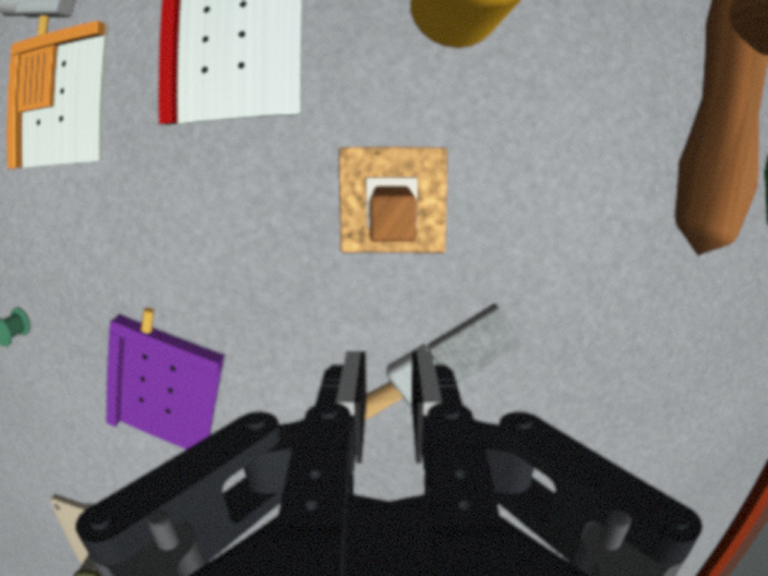

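```bash
python3 -c "
from m import *
units(.435,.279,.2,.286)"
```

```text
at [ 0.4689 -0.3072  0.1888] clk 33.7667 units [-0.068, 1.172, 0.022] [-0.001, -0.001, 0.094] mm 587
```

Call:
arm_command(targets=[[-0.02,1.0,0.02,0,0,0.094,0],[-0.02,1.0,0.02,0,0,0.094,0],[-0.02,1.0,0.02,0,0,0.094,0],[-0.02,1.0,0.02,0,0,0.094,0],[-0.02,1.0,0.02,0,0,0.094,0],[-0.02,1.0,0.02,0,0,0.094,0],[-0.02,1.0,0.02,0,0,0.094,0],[-0.02,1.0,0.02,0,0,0.094,0]])

```text
clock: 34.43
position: [0.4621, 0.0289, 0.1951]
ee_rot: [0.99, 0.143, -0.001, -0.001]
ft_force: [1.4, 0.3, 0.3]
grip_width: 0.0
```

```bash
python3 -c "
from m import *
units(.435,.279,.2,.286)"
```

```text
at [0.4621 0.0289 0.1951] clk 34.4333 units [-0.054, 0.5, 0.01] [-0.001, -0.001, -0.0] mm 252
```

```bash
cat > chk.py <<'E'
from m import *
def edges(c,n,pr):
    ox,oy,a=PL[n]; R=np.array([[np.cos(a),-np.sin(a)],[np.sin(a),np.cos(a)]])
    def bright(x,y):
        w=np.array([ox,oy])+R@[x,y]; u,v=pr(c,(*w,.010))
        s=cv2.getRectSubPix(c['color'][:,:,2],(1,1),(float(u),float(v)))
        return float(s[0,0])
    out=[]
    for off in (.008,.032):
        xs=np.arange(-.03,.02,.0005); b=np.array([bright(x,off) for x in xs]); th=(b[:10].mean()+b[-10:].mean())/2
        out.append(xs[np.argmax(b<th)])
    for off in (.004,.036):
        ys=np.arange(-.03,.02,.0005); b=np.array([bright(off,y) for y in ys]); th=(b[:10].mean()+b[-10:].mean())/2
        out.append(ys[np.argmax(b<th)])
    print(n,'x-edge at y=8,32:',np.round(out[:2],4),' y-edge at x=4,36:',np.round(out[2:],4))
if __name__=='__main__':
    c=wcam();c=wcam()
    for n in PL: edges(c,n,wproj)
    c=cam('top')
    for n in PL: edges(c,n,proj)
E
python3 chk.py
```

```text
honey x-edge at y=8,32: [-0.006 -0.006]  y-edge at x=4,36: [-0.0005 -0.0005]
black x-edge at y=8,32: [-0.006  -0.0055]  y-edge at x=4,36: [-0.001 -0.001]
honey x-edge at y=8,32: [-0.03 -0.03]  y-edge at x=4,36: [ 0.0075 -0.01  ]
black x-edge at y=8,32: [-0.008  -0.0085]  y-edge at x=4,36: [-0.0005  0.    ]
```

Call:
arm_command(targets=[[-0.054,0.08,0.01,0,0,0,0],[-0.054,0.16,0.01,0,0,0,0],[-0.054,0.24,0.01,0,0,0,0],[-0.054,0.32,0.01,0,0,0,0],[-0.054,0.4,0.01,0,0,0,0],[-0.054,0.48,0.01,0,0,0,0],[-0.054,0.49,0.01,0,0,0,0],[-0.054,0.49,0.01,0,0,0,0]])

```text
clock: 35.25
position: [0.4346, 0.2783, 0.1996]
ee_rot: [0.989, 0.148, -0.002, -0.003]
ft_force: [-0.4, -0.1, -0.2]
grip_width: -0.005
```

```bash
python3 -c "
from m import *
c=wcam()
units(.434,.279,.074,.286)
im=c['color'].astype(int); m=((im[...,0]>150)&(im[...,1]>120)&(im[...,2]<90)).astype(np.uint8)
n,_,st,ce=cv2.connectedComponentsWithStats(m)
for i in range(1,n):
  if st[i,4]>60: print(st[i],ce[i],wonz(c,*ce[i],.092))
"
```

```text
at [0.4353 0.276  0.1995] clk 35.3 units [-0.003, 0.006, -0.251] [-0.002, -0.002, -0.004] mm 126
[ 452   68   60   88 1167] [482.47043702  98.15681234] [0.59559353 0.08998255 0.092     ]
[247 127  26  29 575] [259.64173913 141.49217391] [0.47574576 0.29047698 0.092     ]
```

Call:
arm_command(targets=[[-0.003,0.006,-0.08,0,0,0,0],[-0.003,0.006,-0.16,0,0,0,0],[-0.003,0.006,-0.22,0,0,0,0],[-0.003,0.006,-0.251,0,0,0,0],[-0.003,0.006,-0.251,0,0,0,0]])

```text
clock: 35.72
position: [0.4328, 0.2754, 0.0702]
ee_rot: [0.989, 0.145, -0.005, -0.001]
ft_force: [-0.4, -0.6, -0.3]
grip_width: -0.002
```

```bash
python3 -c "
from m import *
units(.514,.302,.074,.286)"
```

```text
at [0.4328 0.2754 0.0702] clk 35.7167 units [0.162, 0.053, 0.008] [-0.0, -0.005, -0.003] mm 86
```

Call:
arm_command(targets=[[0.03,0.012,0.008,0,0,0,0],[0.06,0.024,0.008,0,0,0,0],[0.09,0.034,0.008,0,0,0,0],[0.12,0.044,0.008,0,0,0,0],[0.145,0.05,0.008,0,0,0,0],[0.16,0.055,0.008,0,0,0,0],[0.16,0.055,0.008,0,0,0,0]])

```text
clock: 36.3
position: [0.515, 0.3019, 0.0751]
ee_rot: [0.99, 0.144, -0.004, -0.001]
ft_force: [0.2, 0.5, -0.9]
grip_width: 0.003
```

Call:
arm_command(targets=[[0.008,0.002,0,0,0,0,0],[0.016,0.004,0,0,0,0,0],[0.022,0.006,0,0,0,0,0],[0.022,0.006,0,0,0,0,0]])

```text
clock: 36.63
position: [0.5264, 0.3048, 0.0753]
ee_rot: [0.99, 0.144, -0.004, -0.001]
ft_force: [-0.1, 0.1, -0.7]
grip_width: 0.002
```

Call:
arm_command(targets=[[0.005,0.002,0,0,0,0,0],[0.01,0.003,0,0,0,0,0],[0.012,0.004,0,0,0,0,0],[0.012,0.004,0,0,0,0,0]])

```text
clock: 36.97
position: [0.5276, 0.3055, 0.0748]
ee_rot: [0.989, 0.145, -0.009, 0.001]
ft_force: [-24.0, -12.4, 16.6]
grip_width: 0.006
```

Call:
arm_command(targets=[[-0.03,-0.01,0,0,0,0,0],[-0.07,-0.02,0,0,0,0,0],[-0.09,-0.025,0.08,0,0,0,0],[-0.09,-0.025,0.16,0,0,0,0],[-0.09,-0.05,0.24,0,0,0,0],[-0.09,-0.13,0.3,0,0,0,0],[-0.09,-0.21,0.3,0,0,0,0],[-0.09,-0.25,0.3,0,0,0,0]])

```text
clock: 37.63
position: [0.4836, 0.178, 0.2269]
ee_rot: [0.99, 0.144, -0.007, 0.002]
ft_force: [0.5, -0.5, -0.3]
grip_width: -0.003
```

```bash
cat > ball.py <<'E'
from m import *
c=wcam();c=wcam();s=cam('scene')
im=c['color'].astype(int); m=((im[...,0]>150)&(im[...,1]>120)&(im[...,2]<90)).astype(np.uint8)
n,_,st,ce=cv2.connectedComponentsWithStats(m)
print(c['obs']['position'])
for i in range(1,n):
  if st[i,4]>60: print(st[i],wonz(c,*ce[i],.0922))
u,v=proj(s,(.5495,.3125,.0922))
print('scene pred on=1.0',u,v)
im=s['color'].astype(int); m=((im[...,0]>150)&(im[...,1]>120)&(im[...,2]<90)).astype(np.uint8)
n,_,st,ce=cv2.connectedComponentsWithStats(m)
for i in range(1,n):
  if st[i,4]>40: print(st[i],ce[i],onz(s,*ce[i],.0922))
E
python3 ball.py; python3 chk.py
```

```text
[0.48415289 0.17308968 0.22569954]
[278  16   8  15  72] [0.6341748  0.19449693 0.0922    ]
[ 363   62   91   95 2011] [0.60401088 0.06280952 0.0922    ]
[124  67  25  25 494] [0.54943879 0.31405208 0.0922    ]
scene pred on=1.0 337.9915874736963 249.61471963123657
[183 215  57  37 413] [214.27360775 237.13559322] [0.65003216 0.04901461 0.0922    ]
[333 245  10   9  69] [337.69565217 249.13043478] [0.54867561 0.31150063 0.0922    ]
[261 374  19  10 115] [270.86956522 378.29565217] [0.8523901  0.29095347 0.0922    ]
honey x-edge at y=8,32: [-0.006 -0.006]  y-edge at x=4,36: [-0.003  -0.0025]
black x-edge at y=8,32: [-0.006  -0.0055]  y-edge at x=4,36: [-0.001 -0.001]
honey x-edge at y=8,32: [-0.008  -0.0085]  y-edge at x=4,36: [0.0005 0.0005]
black x-edge at y=8,32: [-0.029 -0.03 ]  y-edge at x=4,36: [-0.03   -0.0275]
```

Call:
arm_command(targets=[[0.0,-0.08,0.05,0,0,-0.06,0],[0.0,-0.16,0.1,0,0,-0.13,0],[0.0,-0.24,0.12,0,0,-0.13,0],[0.0,-0.32,0.12,0,0,-0.13,0],[0.0,-0.32,0.12,0,0,-0.13,0],[0.0,-0.32,0.12,0,0,-0.13,0],[0.0,-0.32,0.12,0,0,-0.13,0]])

```text
clock: 38.52
position: [0.4822, 0.0229, 0.2846]
ee_rot: [1.0, 0.011, -0.009, -0.0]
ft_force: [-0.6, 1.1, -0.2]
grip_width: 0.0
```

```bash
python3 ball.py; python3 chk.py; python3 - <<'E'
from chk import *
s=cam('scene')
for n in PL: edges(s,n,proj)
# bystanders vs first images: compare scene0 with now
a=cv2.resize(cv2.imread('pics/scene0.png'),(512,384)).astype(int); b=s['color'][:,:,::-1].astype(int)
b=cv2.resize(cv2.resize(b.astype(np.uint8),(768,576),interpolation=cv2.INTER_CUBIC),(512,384)).astype(int)
d=(np.abs(a-b).max(2)>45).astype(np.uint8)
n,_,st,ce=cv2.connectedComponentsWithStats(d)
for i in range(1,n):
    if st[i,4]>12: print(st[i],np.round(onz(s,*ce[i],0),3))
E
```

```text
[0.48217567 0.0237301  0.28461951]
[ 240   20   80   98 2416] [0.60536376 0.02201292 0.0922    ]
[ 36 109  17  18 226] [0.54926565 0.31550974 0.0922    ]
scene pred on=1.0 337.9915874736963 249.61471963123657
[182 215  58  36 405] [214.17283951 237.02716049] [0.64989897 0.0486662  0.0922    ]
[333 245  10   9  67] [337.59701493 249.10447761] [0.54871678 0.31128128 0.0922    ]
[261 373  19  11 115] [270.84347826 378.26956522] [0.85237326 0.29089189 0.0922    ]
honey x-edge at y=8,32: [-0.0055 -0.0055]  y-edge at x=4,36: [-0.0005  0.    ]
black x-edge at y=8,32: [-0.0055 -0.0055]  y-edge at x=4,36: [-0.001 -0.001]
honey x-edge at y=8,32: [-0.03 -0.03]  y-edge at x=4,36: [-0.0015 -0.0025]
black x-edge at y=8,32: [-0.008  -0.0085]  y-edge at x=4,36: [0. 0.]
honey x-edge at y=8,32: [-0.0065 -0.0065]  y-edge at x=4,36: [0.0005 0.    ]
black x-edge at y=8,32: [-0.0055 -0.006 ]  y-edge at x=4,36: [0. 0.]
[87  0  5  8 25] [-0.115 -1.048  0.   ]
[115   0   7   7  38] [-0.173 -0.938  0.   ]
[ 204    0   62  130 5154] [-0.054 -0.3    0.   ]
[282   0   6  10  37] [-0.499 -0.291  0.   ]
[320   5  15   4  44] [-0.563 -0.118  0.   ]
[292   6  23  11  89] [-0.493 -0.2    0.   ]
[285  11  34  45 502] [-0.323 -0.15   0.   ]
[330  11  15  53 299] [-0.393 -0.008  0.   ]
[305  20  13  18  51] [-0.386 -0.124  0.   ]
[281  34   3  12  27] [-0.256 -0.192  0.   ]
[131 139  13  23  80] [ 0.461 -0.339  0.   ]
[125 144  14  23  80] [ 0.495 -0.345  0.   ]
[176 165  22  20 267] [ 0.477 -0.158  0.   ]
[231 177  22  21 262] [0.442 0.004 0.   ]
[204 224  23  23 316] [0.607 0.016 0.   ]
[333 241  11   6  39] [0.483 0.309 0.   ]
[333 249  11   7  51] [0.508 0.315 0.   ]
[266 250  26  26 412] [0.602 0.195 0.   ]
```

```bash
python3 -c "
from workcell import manip
print(manip.hand_in())"
```

```text
the job is handed in; nothing more can be done
None
```

I handed the job in after about 39 s of robot time; no verdict was reported. The honey and black blanks, the only two on the bench, are flush in their corners with the suction back on.

- **Order of work:** I swung the lever off to its stop (about 15 N) and laid each blank on its plate, clear of the fences. With the squaring block held in the gripper, I pushed each one in x, then y, then x again. Each push ended in clear contact of about 6–7 N, and the fingers touched no blank that was in or near its corner. I then put the block back on its mat and swung the lever on to its stop (about 27 N).
- **Blanks at the end:** in the last wrist and scene views their edges lie parallel to the plates, within about 0.5 mm. They sit about 2 mm further in x than my plate estimate predicted. That matches the contact readings on both plates and is within the calibration error.
- **Lever at the end:** the ball is within 1–3 mm of its full-on position in two views.
- **Bystanders and block:** comparing the scene camera's first and last pictures shows only the arm, the blanks, the lever ball and the block (re-parked about 7 mm nearer the mat's centre) changed. The block was seen upright on the mat in the last wrist picture.
- **Checks that disagreed or could not be made:**
  - Some top-camera edge readings were off because the arm blocked the view.
  - One slanting wrist reading put the honey blank's y edge about 2 mm off. The later views from other angles did not repeat it.
  - I hit the 40-picture viewing limit after parking the block, so the checks on the lever, blanks and bystanders after that were numeric only.

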